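Line up the bench containers by height on the organiser rail

ROBOT

A 6-joint arm with a two-finger parallel gripper is mounted at the origin on a cart in front of the work surface, level with it; the furniture and walls round the work are solid. World frame = base frame: x ahead of the robot, y to its left, z up, the work surface at z = 0. Lengths are in m, angles in rad, forces in N, time in s.
With the tool pointing down it reaches from about 0.3 to 0.775 m from the base axis. Payload 14.6 kg.
Tool frame: the origin (TCP) lies at the very end of the fingers, on their centre line; the grasp point (between the pads) lies 19 mm behind it; x points along the fingers, y is the direction in which the jaws open and shut, and the axes are right-handed (so a half turn about x gives the same grasp; the last joint's range is limited). The gripper opens to 85 mm and grips with 20 to 120 N. Pads are 22 mm wide; open, the fingers measure 114 mm over their backs; the gripper's body (76 mm by 85 mm) begins 54 mm behind the grasp point. The pads swing forward as they close: fully open they stand 13 mm farther back than shut.
Start: joints at [-0.067, 0.3, 1.521, -0, 1.321, -0.067], TCP at [0.55, -0, 0.231] pointing down, gripper open.
Joint ranges: [-3.03, 3.03], [-0.79, 2.21], [0.23, 2.52], [-1.04, 4.18], [0, 3.07], [-2.55, 2.55]. Speed limits (rad/s): [2.22, 2.22, 2.57, 3.14, 3.14, 3.14].

INTERFACE

Orientations are given as [roll, pitch, yaw] about the fixed x, y, z axes, in that order (R = Rz(yaw) Ry(pitch) Rx(roll)).
In Python, from plant import bot gives the robot as it stands.
- The arm moves only by the tool send_rows, never from a script. Its argument "motion" is one flat list of numbers, 7 for each row, row after row: the opening, from -1 (shut) to 1 (fully open), then the shift along the tool's x, y, z in cm, then the turn, a rotation vector about the tool's x, y, z in rad. A call has 1 to 10 rows; each row shifts and turns the commanded pose from where the row before left it, along the tool's axes as they then stand; what a row does not reach is not made up. A row lasts 1/8 s, in which the tool goes at most 62.5 mm and 10.7 degrees, less where a joint would pass 70% of its speed; a pose out of reach is approached as far as the arm can. A call with a gripper value outside its range is refused whole. The fingers move at their own pace and stop on an object; "grip_force" is the grip in N (left out, the last holds). Time passes only in rows, so rows that do not move let the fingers close. It gives the time, the measured TCP pose, the force and the opening at its end, in the units of the state.
- bot.read_state(): the state, without advancing time (a new reading comes with each control period).
- bot.camera(name): name is "scene" or "side" or "wrist"; returns a dict with "color" (480x640x3 uint8, blue, green, red), "vfov" (degrees; the focal length in pixels is half the picture's height over the tangent of half this angle, whatever the lens; pixels are square), "cx", "cy" (the principal point, pixels), "xyz" and "attitude" of the camera in the world. Camera axes: x right, y up, looking along -z (the intrinsics and any distortion apply to the point x, -y, -z); pixel columns grow to the right and rows downward; lengths in m; the calibration is good to about 2 mm. A picture is of the moment at which its call begins. There is no depth.
- bot.job_done(): hands the job in, once; it reports no verdict.
The state is a dict: "time_s": time; "joints": joint angles; "joint_velocities": joint speeds; "effort": joint torques, N m; "tcp_pos": TCP position; "orientation": TCP orientation; "contact_force": force on the tool from outside, world axes, zero at the start; "wrist_torque": the same for the moment, N m; "gripper_width": finger opening in m.
Only numpy, scipy, OpenCV 4.12 (cv2) and the standard library are available. Lean on these libraries where they do the work, as an engineer would, in place of code of your own. Each camera call takes 0.05 s, during which the arm holds its last target.

TASK

Tidy the bench: stand the flux pot, the tin, the dropper bottle and the paint marker upright on the rail's four black mats, one in the middle of each mat, in order of height with the shortest next to the red end stop and the tallest at the grey end. Let go of them all, and leave the dish of screws where it lies.

Things in the scene. Friction and masses are not known exactly. Their poses are not given: they have to be found in the camera images.
- pot_mid (a point): flux pot, the shortest: round orange-brown pot with a black screw cap, 47 mm across, 41 mm tall, about 60 g, standing upright on the desk; the point is its centre half-way up, z axis up
- tin_mid (a point): tin, the second shortest: round can with a cream and red label and a silver lid, 57 mm across, 72 mm tall, about 180 g, standing upright on the desk; the point is its centre half-way up, z axis up
- dropper_mid (a point): dropper bottle, the second tallest: brown bottle with a white label, 33 mm across up to 70 mm height, with a narrow black dropper bulb on top, 102 mm tall in all, about 70 g, standing upright on the desk; the point is its centre half-way up the 102 mm, in the wide body, z axis up
- marker_mid (a point): paint marker, the tallest: white round barrel with a red cap, standing on its end, 24 mm across (cap 26 mm), 122 mm tall, about 40 g; the point is its centre half-way up, z axis up
- mat_1: flat round black rubber mat with a small white dot at its centre, 66 mm across and 3 mm thick, fixed on the aluminium rail; origin at the centre of its underside, so the mat's top is 3 mm above the origin (11 mm above the desk); x axis points along the rail, away from the robot. The end mat nearest the robot. The four mats lie in a straight row, 80 mm from centre to centre, on an aluminium rail 376 mm long, 90 mm wide and 8 mm thick, left of the fixed desk lamp
- mat_2: flat round black rubber mat with a small white dot at its centre, 66 mm across and 3 mm thick, fixed on the aluminium rail; origin at the centre of its underside, so the mat's top is 3 mm above the origin (11 mm above the desk); x axis points along the rail, away from the robot. Second mat from the robot's end
- mat_3: flat round black rubber mat with a small white dot at its centre, 66 mm across and 3 mm thick, fixed on the aluminium rail; origin at the centre of its underside, so the mat's top is 3 mm above the origin (11 mm above the desk); x axis points along the rail, away from the robot. Third mat from the robot's end
- mat_4: flat round black rubber mat with a small white dot at its centre, 66 mm across and 3 mm thick, fixed on the aluminium rail; origin at the centre of its underside, so the mat's top is 3 mm above the origin (11 mm above the desk); x axis points along the rail, away from the robot. The end mat farthest from the robot
- red_stop: red plastic end stop, 20 mm along the rail, 80 mm across it, 18 mm high, screwed on one end of the rail, either beyond mat_1 or beyond mat_4 and 52 mm from that mat's centre; a grey stop of the same size is on the other end; origin at the centre of its underside
- screw_dish: bystander: low round open metal dish with screws, 58 mm across, 22 mm high, on the desk just right of the fixed desk lamp; origin at the centre of its underside. The lamp stands between the rail and the containers: its head, over x 0.37 to 0.50 and y 0.02 to 0.12 m, hangs 0.33 to 0.36 m above the desk; carry things past in front of it, near the robot, or well above it
There are look-alikes about, which are no part of the job. Leave any blue or purple look-alike of the part that bears marker_mid alone.

How it is judged:
By the outcome, as a careful person would: the job done as asked, in the order asked, and still so for the second after the job is handed in, with the robot touching nothing.
It also fails if it takes over 144 s, if anything falls off the work surface, if the arm or the gripper's body presses on something with over 40 N, if the wrist force passes 120 N, or if a joint passes its speed limit or range.

## Working session

There is one attempt and no reset: what is moved stays moved. The work goes in short steps, Python scripts to look and compute and a tool call to move; the robot and the scene stay as the last step left them, time stands still between calls to the robot, and variables do not carry over. Pictures are saved under pics/ and viewed, and the job is handed in when it is done.

Besides the shell and the picture viewer there is one more tool, called after ">>>" in YAML: its name, and indented under it one key for each argument. send_rows: Moves the arm, as the interface text tells. Its arguments: {"type":"object","properties":{"motion":{"type":"array"},"grip_force":{"type":"number"}},"required":["motion"]}

```bash
ls; mkdir -p pics; python3 - <<'E'
from plant import bot
import cv2
print(bot.read_state())
for n in ["scene","side","wrist"]:
    c=bot.camera(n); cv2.imwrite(f"pics/{n}0.png",c["color"]); print(n,{k:v for k,v in c.items() if k!="color"})
E
```

```text
pics
{'time_s': 0.0, 'joints': array([-6.65551292e-02,  3.00502890e-01,  1.52160938e+00,  2.71363334e-05,
        1.32072270e+00, -6.66077107e-02]), 'joint_velocities': array([ 1.56702182e-03,  2.63402580e-06,  8.92105075e-04, -1.21076785e-04,
       -7.90428186e-04, -7.29826570e-05]), 'effort': array([ 2.33377898e-03, -5.43485534e+01, -3.61782753e+01,  2.82532977e-05,
        4.14875918e-03, -3.55991256e-05]), 'tcp_pos': array([5.49750730e-01, 4.48108818e-05, 2.30691915e-01]), 'orientation': array([-1.65855806,  1.56955373,  3.05387677]), 'contact_force': array([ 0.27186019, -0.38942945, -0.54491208]), 'wrist_torque': array([ 0.00464102, -0.04340792,  0.02832632]), 'gripper_width': 0.08554992240478984}
scene {'vfov': 52.80677972850687, 'cx': 319.1311197936383, 'cy': 248.21873919641945, 'xyz': array([0.06665637, 0.66769917, 0.70325701]), 'attitude': array([ 0.91089984, -0.01941027, -2.57964886])}
side {'vfov': 56.796179965236774, 'cx': 325.19131886236636, 'cy': 235.80536123030024, 'xyz': array([ 0.20127524, -0.92090549,  0.817043  ]), 'attitude': array([ 0.9004412 , -0.01489267, -0.29304237])}
wrist {'vfov': 70.05729301649598, 'cx': 320.6372305298153, 'cy': 242.2486984616847, 'xyz': array([0.54974977, 0.07264398, 0.37351082]), 'attitude': array([-0.28899387,  0.00099433,  0.00111576])}
```

View pics/scene0.png

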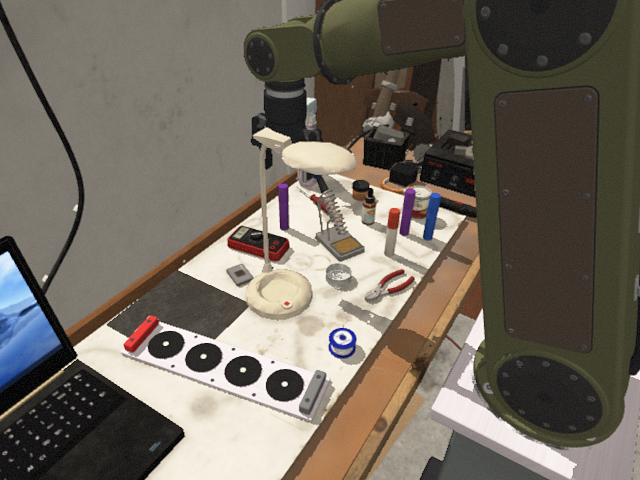

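View pics/side0.png

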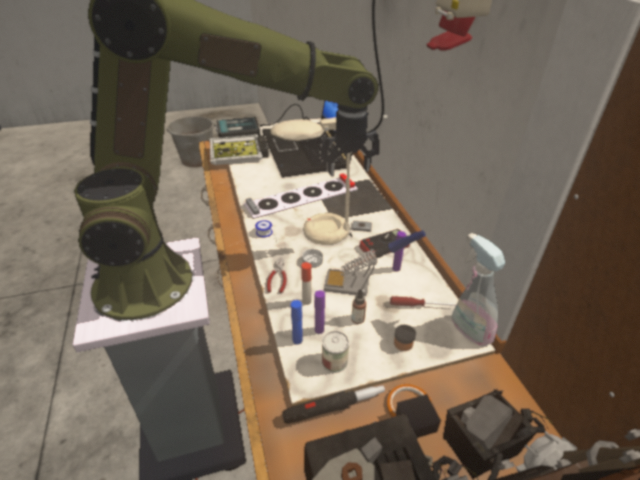

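View pics/wrist0.png

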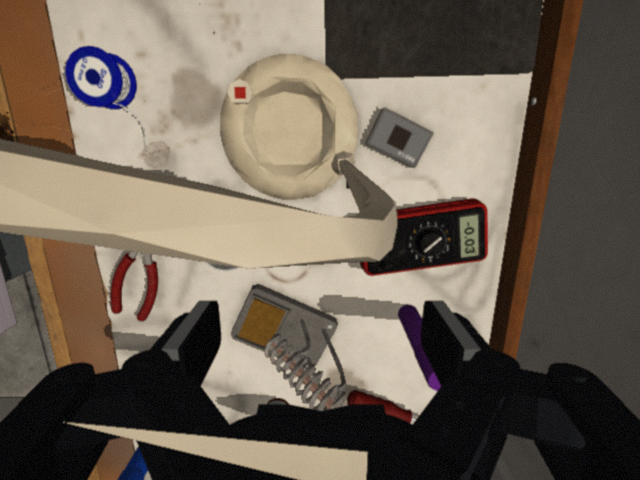

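The red stop is at the far end of the rail and the grey stop is nearest the robot. So the pot goes on mat_4, the tin on mat_3, the dropper on mat_2 and the marker on mat_1. Next I zoom in to measure.

```bash
cat > h.py <<'E'
import numpy as np, cv2
from scipy.spatial.transform import Rotation as Ro
def cam(c):
    f=240/np.tan(np.radians(c["vfov"])/2); R=Ro.from_euler("xyz",c["attitude"]).as_matrix()
    return f,c["cx"],c["cy"],R,np.array(c["xyz"])
def back(c,u,v,z):
    f,cx,cy,R,p=cam(c); d=R@np.array([(u-cx)/f,-(v-cy)/f,-1]); return p+d*(z-p[2])/d[2]
def proj(c,P):
    f,cx,cy,R,p=cam(c); q=R.T@(np.array(P)-p); return np.array([cx-f*q[0]/q[2],cy+f*q[1]/q[2]])
E
python3 - <<'E'
import cv2
a=cv2.imread("pics/scene0.png"); b=cv2.imread("pics/side0.png")
cv2.imwrite("pics/s_rail.png",cv2.resize(a[300:430,110:340],None,fx=3.4,fy=3.4,interpolation=cv2.INTER_CUBIC))
cv2.imwrite("pics/s_obj.png",cv2.resize(a[160:280,270:470],None,fx=4,fy=4,interpolation=cv2.INTER_CUBIC))
cv2.imwrite("pics/d_obj.png",cv2.resize(b[230:380,260:440],None,fx=4,fy=4,interpolation=cv2.INTER_CUBIC))
cv2.imwrite("pics/d_rail.png",cv2.resize(b[160:230,230:370],None,fx=5,fy=5,interpolation=cv2.INTER_CUBIC))
E
```

```text
(no output)
```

View pics/s_rail.png

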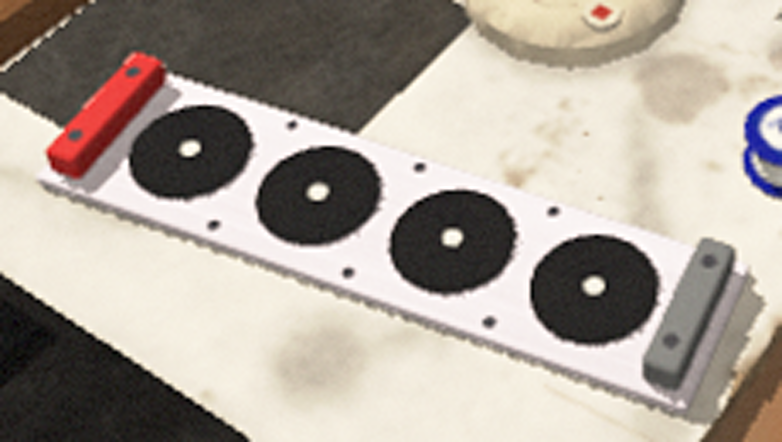

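View pics/s_obj.png

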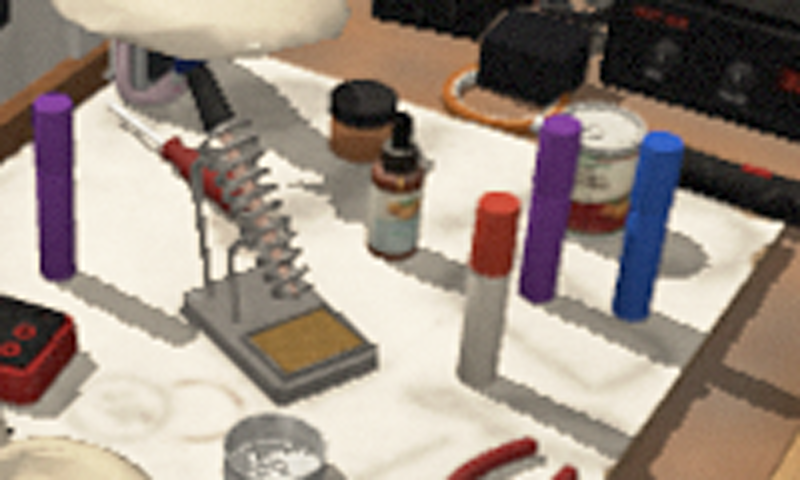

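View pics/d_obj.png

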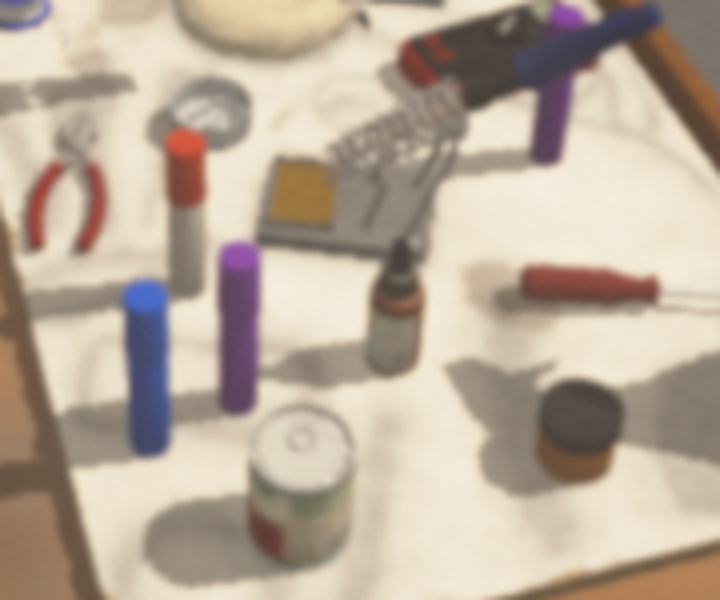

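View pics/d_rail.png

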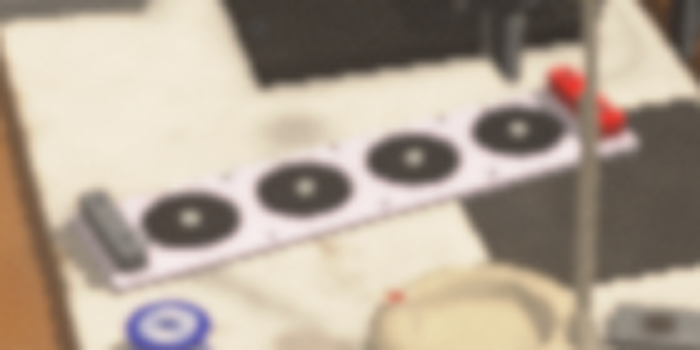

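```bash
python3 - <<'E'
from h import *
from plant import bot
S=bot.camera("scene");D=bot.camera("side")
s=lambda u,v:(110+u/3.4-.35,300+v/3.4-.35)
for p in [(593,285),(452,237),(318,191),(190,148)]: print("mat",back(S,*s(*p),.011).round(4))
for p in [(191,218),(306,187),(414,157),(518,129)]: print("matD",back(D,230+p[0]/5-.4,160+p[1]/5-.4,.011).round(4))
so=lambda u,v:(270+u/4-.4,160+v/4-.4); do=lambda u,v:(260+u/4-.4,230+v/4-.4)
for n,a,b,z in [("pot",(364,95),(583,405),.041),("marker",(499,202),(186,143),.122),("tin",(604,124),(301,447),.072),("drop",(402,119),(404,242),.1),("purp",(561,124),(239,256),.122),("blue",(663,142),(146,294),.122),("purp2",(54,103),(566,18),.122),("dish",(276,435),(213,95),.022)]:
    print(n,back(S,*so(*a),z).round(4),back(D,*do(*b),z).round(4))
E
```

```text
mat [0.3793 0.2588 0.011 ]
mat [0.4577 0.2743 0.011 ]
mat [0.5363 0.2895 0.011 ]
mat [0.6147 0.3053 0.011 ]
matD [0.3777 0.2603 0.011 ]
matD [0.4571 0.2757 0.011 ]
matD [0.535  0.2917 0.011 ]
matD [0.6128 0.3068 0.011 ]
pot [ 0.5698 -0.3666  0.041 ] [ 0.5685 -0.361   0.041 ]
marker [ 0.3915 -0.1794  0.122 ] [ 0.3898 -0.1783  0.122 ]
tin [ 0.4024 -0.3718  0.072 ] [ 0.4007 -0.368   0.072 ]
drop [ 0.4922 -0.2621  0.1   ] [ 0.4928 -0.2685  0.1   ]
purp [ 0.3968 -0.2753  0.122 ] [ 0.3941 -0.2739  0.122 ]
blue [ 0.3395 -0.2899  0.122 ] [ 0.3391 -0.287   0.122 ]
purp2 [ 0.6553 -0.1294  0.122 ] [ 0.6524 -0.1301  0.122 ]
dish [ 0.4497 -0.0453  0.022 ] [ 0.4473 -0.0292  0.022 ]
```

```bash
cat >> h.py <<'E'
def tri(c1,p1,c2,p2):
    r=[]
    for c,(u,v) in((c1,p1),(c2,p2)):
        f,cx,cy,R,p=cam(c); d=R@np.array([(u-cx)/f,-(v-cy)/f,-1]); r.append((p,d/np.linalg.norm(d)))
    A=np.stack([r[0][1],-r[1][1]],1); t=np.linalg.lstsq(A,r[1][0]-r[0][0],rcond=None)[0]
    a=r[0][0]+t[0]*r[0][1]; b=r[1][0]+t[1]*r[1][1]; return (a+b)/2, np.linalg.norm(a-b)
E
python3 - <<'E'
from h import *
from plant import bot
S=bot.camera("scene");D=bot.camera("side");W=bot.camera("wrist")
so=lambda u,v:(270+u/4-.4,160+v/4-.4); do=lambda u,v:(260+u/4-.4,230+v/4-.4)
print("iron end",tri(S,so(190,68),D,do(655,15)),tri(S,so(225,115),D,do(525,68)),"coil",tri(S,so(290,290),D,do(335,155)))
print("stand corners",[back(S,*so(*p),.01).round(3) for p in[(185,300),(375,350),(290,390),(235,270)]],[back(D,*do(*p),.01).round(3) for p in[(260,235),(275,165),(425,250)]])
print("screwdriver",[back(D,*do(*p),.012).round(3) for p in[(530,285),(655,290),(718,300)]])
print("spray",[back(D,u,v,.02).round(3) for u,v in[(455,325),(490,340)]], "lamp", tri(S,(283,140),D,(347,152)))
from scipy.spatial.transform import Rotation as Ro
print(Ro.from_euler("xyz",bot.read_state()["orientation"]).as_matrix().round(3))
b=D["color"];cv2.imwrite("pics/d2.png",cv2.resize(b[100:400,320:520],None,fx=2,fy=2,interpolation=cv2.INTER_CUBIC))
E
```

```text
iron end (array([ 0.63987831, -0.20358672,  0.14919411]), np.float64(0.07915612307432258)) (array([ 0.58579577, -0.1838048 ,  0.12423362]), np.float64(0.03510575294987893)) coil (array([ 0.49676878, -0.13650135,  0.04727528]), np.float64(0.0037593715725885183))
stand corners [array([ 0.567, -0.137,  0.01 ]), array([ 0.447, -0.157,  0.01 ]), array([ 0.47 , -0.097,  0.01 ]), array([ 0.558, -0.181,  0.01 ])] [array([ 0.443, -0.156,  0.01 ]), array([ 0.472, -0.096,  0.01 ]), array([ 0.54 , -0.197,  0.01 ])]
screwdriver [array([ 0.591, -0.245,  0.012]), array([ 0.663, -0.27 ,  0.012]), array([ 0.697, -0.288,  0.012])]
spray [array([ 0.697, -0.362,  0.02 ]), array([ 0.751, -0.423,  0.02 ])] lamp (array([0.54914629, 0.00109462, 0.30872377]), np.float64(0.017204780132904673))
[[-0.  1.  0.]
 [-0.  0. -1.]
 [-1. -0.  0.]]
```

View pics/d2.png

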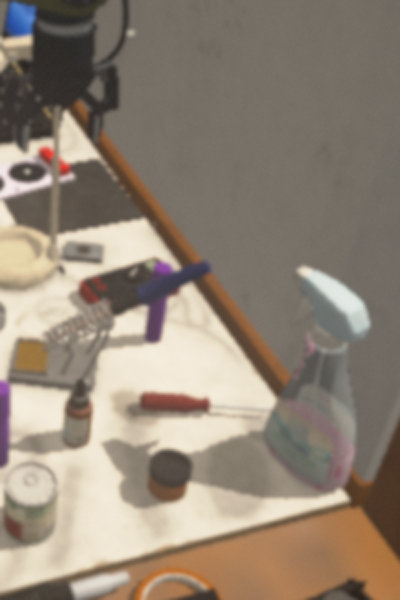

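```bash
python3 - <<'E'
from h import *
from plant import bot
S=bot.camera("scene");D=bot.camera("side")
print("noz",[ (p,tri(S,p,D,(472,236))) for p in [(308,100),(312,122)]])
for ps in [(20,50),(45,95),(70,140),(80,175),(75,210)]:
    best=min(((tri(S,ps,D,pd)[1],pd) for pd in [(373,5),(374,30),(375,50),(380,80),(382,100),(378,125),(370,140)])); print(ps,best,tri(S,ps,D,best[1])[0].round(2))
E
```

```text
noz [((308, 100), (array([ 0.71010369, -0.32191096,  0.25283857]), np.float64(0.006019964341637723))), ((312, 122), (array([ 0.706775  , -0.30833181,  0.22095656]), np.float64(0.04176073969249)))]
(20, 50) (np.float64(0.0216946871726861), (374, 30)) [0.73 0.32 0.51]
(45, 95) (np.float64(0.00996213141266515), (375, 50)) [0.73 0.31 0.45]
(70, 140) (np.float64(0.010159551466177046), (380, 80)) [0.74 0.29 0.37]
(80, 175) (np.float64(0.005500086342088003), (382, 100)) [0.75 0.28 0.31]
(75, 210) (np.float64(0.034006016023417455), (378, 125)) [0.76 0.3  0.23]
```

Mat spacing comes out at 80 mm in both cameras, and the heights agree too. First I go above the pot and refine its position with the wrist camera.

>>> send_rows:
  motion: [1,-0.5,0.27,5.2,0,0,0,1,-0.5,0.27,5.2,0,0,0,1,-0.5,0.27,5.2,0,0,0,1,-0.5,0.27,5.2,0,0,0,1,-0.5,0.27,5.2,0,0,0,1,-0.5,0.27,5.2,0,0,0,1,-0.5,0.27,5.2,0,0,0,1,0,0,0,0,0,0,1,0,0,0,0,0,0]
  grip_force: 40

```text
time_s: 1.62
tcp_pos: [0.5689, -0.3636, 0.2659]
orientation: [-2.474, 1.57, 2.239]
contact_force: [-0.6, 0.4, 0.7]
gripper_width: 0.0854
```

```bash
cat > look.py <<'E'
import sys,cv2
from h import *
from plant import bot
W=bot.camera("wrist"); cv2.imwrite(f"pics/{sys.argv[1]}.png",W["color"])
s=bot.read_state(); print(s["tcp_pos"].round(4),s["orientation"].round(3),s["joints"].round(2),s["time_s"],s["gripper_width"])
print({k:v for k,v in W.items() if k!="color"}, "tcp ground px",proj(W,[*s["tcp_pos"][:2],.02]))
import pickle; pickle.dump(W,open(f"pics/{sys.argv[1]}.pkl","wb"))
E
python3 look.py w1
```

```text
[ 0.5691 -0.3631  0.2662] [-2.579  1.57   2.134] [-0.62  0.57  1.06  0.    1.51 -0.62] 1.675 0.08500508164765022
{'vfov': 70.05729301649598, 'cx': 320.6372305298153, 'cy': 242.2486984616847, 'xyz': array([ 0.56875802, -0.29100733,  0.4086721 ]), 'attitude': array([-0.28851843,  0.000387  ,  0.00108954])} tcp ground px [320.95904602 206.09129001]
```

View pics/w1.png

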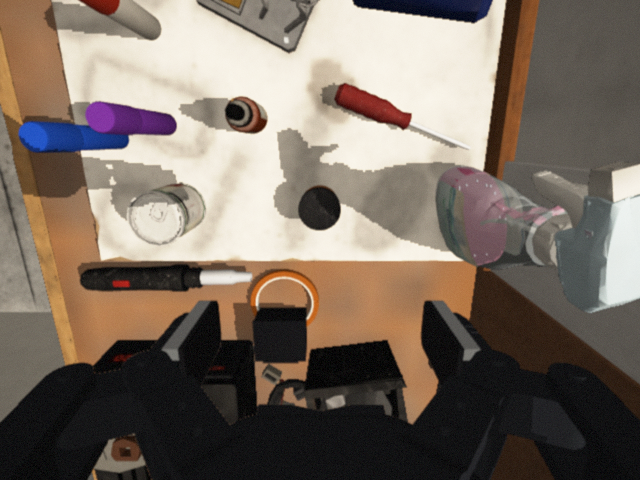

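The pot cap centre is at (320,207). The tin lid is at (153,216) and the dropper bulb at (236,112). All three are visible, so I measure them now.

```bash
python3 - <<'E'
from h import *
import pickle
W=pickle.load(open("pics/w1.pkl","rb"))
print("pot",back(W,320,207.5,.041)); print("tin",back(W,153,216,.072)); print("drop",back(W,236,113,.102)); print("drop shoulder",back(W,243,114,.075))
print(back(W,441,215,.1),back(W,441,215,.0), back(W,600,180,.25))
a=W["color"];cv2.imwrite("pics/w1c.png",cv2.resize(a[80:260,110:360],None,fx=3.2,fy=3.2,interpolation=cv2.INTER_CUBIC))
E
```

```text
pot [ 0.56799877 -0.36071909  0.041     ]
tin [ 0.40055533 -0.36366981  0.072     ]
drop [ 0.49749952 -0.26883109  0.102     ]
drop shoulder [ 0.49757139 -0.26773014  0.075     ]
[ 0.67927049 -0.35637936  0.1       ] [ 0.71507303 -0.37755784  0.        ] [ 0.69680662 -0.30817461  0.25      ]
```

View pics/w1c.png

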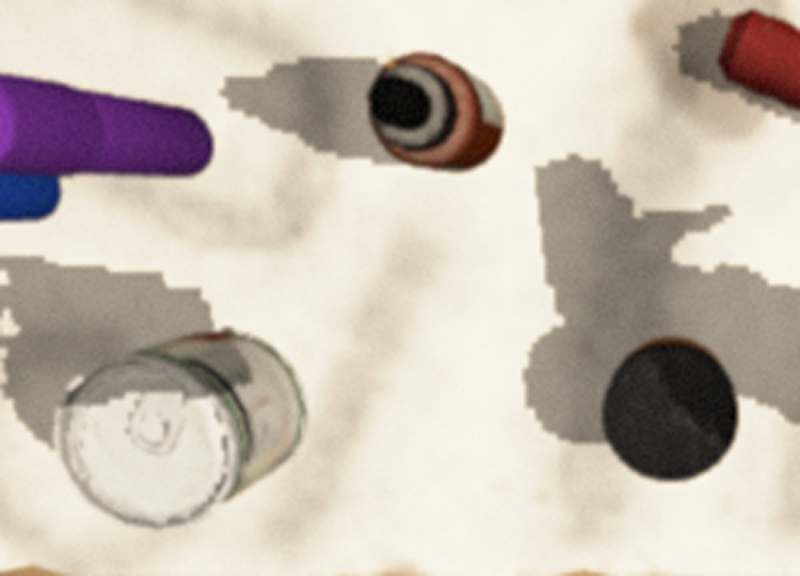

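>>> send_rows:
  motion: [1,5,-0.1,-0.15,0,0,0,1,5,0,0,0,0,0,1,5,0,0,0,0,0,1,5,0,0,0,0,0,1,3.6,0,0,0,0,0,1,2,0,0,0,0,0,1,0,0,0,0,0,0]

```text
time_s: 2.55
tcp_pos: [0.5679, -0.3617, 0.0098]
orientation: [-2.197, 1.569, 2.516]
contact_force: [-0.3, -0.1, 0.4]
gripper_width: 0.0852
```

>>> send_rows:
  motion: [-1,0,0,0,0,0,0,-1,0,0,0,0,0,0,-1,0,0,0,0,0,0,-1,0,0,0,0,0,0,-1,0,0,0,0,0,0,-1,0,0,0,0,0,0,-1,0,0,0,0,0,0,-1,0,0,0,0,0,0]
  grip_force: 40

```text
time_s: 3.55
tcp_pos: [0.5686, -0.3629, 0.012]
orientation: [0.986, 1.568, -0.585]
contact_force: [-1.3, 1.8, 6.5]
gripper_width: 0.0461
```

```bash
cat > plan.py <<'E'
import sys,json
from h import *
from plant import bot
# usage: plan.py x y z yawdeg [step] ; ...  waypoints separated by spaces as x,y,z,yaw[,step]
s=bot.read_state(); R=Ro.from_euler("xyz",s["orientation"]).as_matrix()
p=s["tcp_pos"].copy(); yaw=np.arctan2(R[1,1],R[0,1]); print("from",p.round(4),np.degrees(yaw).round(2),"tilt",np.degrees(np.arccos(-R[2,0])).round(2))
for a in sys.argv[1:]:
    w=[float(v) for v in a.split(",")]; st=w[4] if len(w)>4 else 5.; tgt=np.array(w[:3]); ty=np.radians(w[3])
    n=max(int(np.ceil(np.linalg.norm(tgt-p)*100/st-1e-3)),int(np.ceil(abs(ty-yaw)/.16-1e-3)),1)
    for i in range(n):
        d=(tgt-p)/(n-i)*100; k=round(-(ty-yaw)/(n-i),2)
        c,sn=np.cos(yaw),np.sin(yaw)
        r=[round(-d[2],1),round(c*d[0]+sn*d[1],1),round(sn*d[0]-c*d[1],1)]
        if i==n-1: r=[round(-d[2],2),round(c*d[0]+sn*d[1],2),round(sn*d[0]-c*d[1],2)]
        p=p+np.array([c*r[1]+sn*r[2],sn*r[1]-c*r[2],-r[0]])/100; yaw-=k
        print(r+[k])
    print("at",p.round(4),np.degrees(yaw).round(1))
E
python3 plan.py .568,-.362,.25,0 .42,-.22,.47,0 .42,.02,.50,50 .46,.24,.47,90 .614,.306,.27,90
```

```text
from [ 0.5686 -0.3629  0.012 ] -0.0 tilt 0.14
[np.float64(-4.8), np.float64(-0.0), np.float64(-0.0), np.float64(-0.0)]
[np.float64(-4.7), np.float64(-0.0), np.float64(-0.0), np.float64(-0.0)]
[np.float64(-4.8), np.float64(-0.0), np.float64(-0.0), np.float64(-0.0)]
[np.float64(-4.7), np.float64(-0.0), np.float64(-0.0), np.float64(-0.0)]
[np.float64(-4.8), np.float64(-0.06), np.float64(-0.09), np.float64(-0.0)]
at [ 0.568 -0.362  0.25 ] -0.0
[np.float64(-3.1), np.float64(-2.1), np.float64(-2.0), np.float64(-0.0)]
[np.float64(-3.1), np.float64(-2.1), np.float64(-2.0), np.float64(-0.0)]
[np.float64(-3.2), np.float64(-2.1), np.float64(-2.0), np.float64(-0.0)]
[np.float64(-3.1), np.float64(-2.1), np.float64(-2.1), np.float64(-0.0)]
[np.float64(-3.2), np.float64(-2.1), np.float64(-2.0), np.float64(-0.0)]
[np.float64(-3.1), np.float64(-2.1), np.float64(-2.1), np.float64(-0.0)]
[np.float64(-3.2), np.float64(-2.2), np.float64(-2.0), np.float64(-0.0)]
at [ 0.42 -0.22  0.47] -0.0
[np.float64(-0.5), np.float64(0.0), np.float64(-4.0), np.float64(-0.15)]
[np.float64(-0.5), np.float64(0.6), np.float
[... 483 characters left out ...]
(-0.14)]
[np.float64(0.6), np.float64(4.4), np.float64(-1.1), np.float64(-0.14)]
[np.float64(0.6), np.float64(4.4), np.float64(-0.4), np.float64(-0.14)]
[np.float64(0.6), np.float64(4.48), np.float64(0.17), np.float64(-0.14)]
at [0.46 0.24 0.47] 90.0
[np.float64(3.3), np.float64(1.1), np.float64(2.6), np.float64(-0.0)]
[np.float64(3.3), np.float64(1.1), np.float64(2.6), np.float64(-0.0)]
[np.float64(3.4), np.float64(1.1), np.float64(2.5), np.float64(-0.0)]
[np.float64(3.3), np.float64(1.1), np.float64(2.6), np.float64(-0.0)]
[np.float64(3.4), np.float64(1.1), np.float64(2.5), np.float64(-0.0)]
[np.float64(3.3), np.float64(1.12), np.float64(2.59), np.float64(-0.0)]
at [0.614 0.306 0.27 ] 90.0
```

>>> send_rows:
  motion: [-1,-1,0,0,0,0,0,-1,-4,0,0,0,0,0,-1,-5,0,0,0,0,0,-1,-5,0,0,0,0,0,-1,-5,0,0,0,0,0,-1,-4,0,0,0,0,0,-1,0,0,0,0,0,0]

```text
time_s: 4.42
tcp_pos: [0.5685, -0.3629, 0.255]
orientation: [0.948, 1.564, -0.623]
contact_force: [-0.9, 0.7, -2.5]
gripper_width: 0.0456
```

>>> send_rows:
  motion: [-1,-3.1,-2.1,2,0,0,0,-1,-3.1,-2.1,-2,0,0,0,-1,-3.1,-2.1,-2,0,0,0,-1,-3.1,-2.1,-2,0,0,0,-1,-3.1,-2.1,-2,0,0,0,-1,-3.1,-2.1,-2,0,0,0,-1,-3.1,-2.1,-2,0,0,0,-1,0,0,0,0,0,0]

```text
time_s: 5.42
tcp_pos: [0.4201, -0.2617, 0.4699]
orientation: [0.938, 1.566, -0.633]
contact_force: [-0.2, -0.6, -0.9]
gripper_width: 0.0458
```

```bash
python3 look.py w2
```

```text
[ 0.4207 -0.2622  0.4677] [ 0.939  1.569 -0.631] [-0.63  0.12  1.2   0.    1.82 -0.63] 5.475 0.04569582511132962
{'vfov': 70.05729301649598, 'cx': 320.6372305298153, 'cy': 242.2486984616847, 'xyz': array([ 0.41932437, -0.18861894,  0.61238829]), 'attitude': array([-0.29191954, -0.00397281,  0.00147431])} tcp ground px [319.97851325 184.08892352]
```

View pics/w2.png

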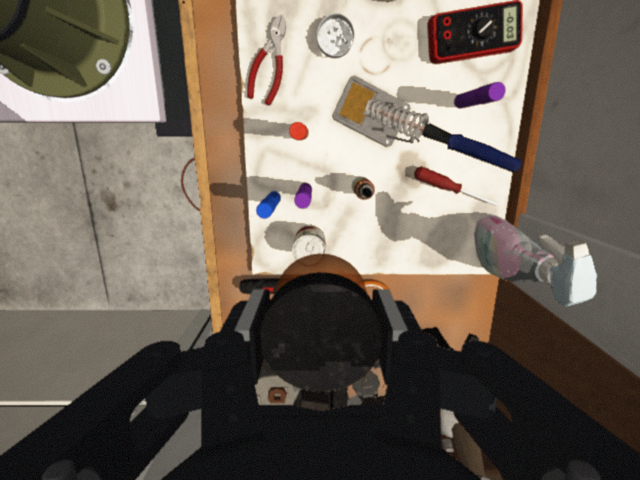

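The pot is held squarely. I carry it over the lamp at about z = 0.50.

>>> send_rows:
  motion: [-1,-0.3,0,-5.5,0,0,0,-1,-0.3,0,-5.5,0,0,0,-1,-0.3,0,-5.5,0,0,0,-1,-0.3,0,-5.5,0,0,0,-1,-0.3,0,-5.5,0,0,0,-1,-0.3,0,-5.5,0,0,0,-1,-0.3,0,-5.5,0,0,0,-1,-0.3,0,-5.5,0,0,0,-1,-0.3,0,-5.5,0,0,0,-1,-0.3,0,-5.5,0,0,0]

```text
time_s: 6.72
tcp_pos: [0.4213, 0.2896, 0.4953]
orientation: [-0.993, 1.568, -2.564]
contact_force: [1.7, -0.3, 0.2]
gripper_width: 0.0457
```

>>> send_rows:
  motion: [-1,0,0,0,-0.157,0,0,-1,0,0,0,-0.157,0,0,-1,0,0,0,-0.157,0,0,-1,0,0,0,-0.157,0,0,-1,0,0,0,-0.157,0,0,-1,0,0,0,-0.157,0,0,-1,0,0,0,-0.157,0,0,-1,0,0,0,-0.157,0,0,-1,0,0,0,-0.157,0,0,-1,0,0,0,-0.157,0,0]

```text
time_s: 7.98
tcp_pos: [0.4217, 0.2878, 0.4951]
orientation: [-2.608, 1.567, -2.604]
contact_force: [0.5, 0.1, -0.2]
gripper_width: 0.0458
```

```bash
python3 look.py w3;python3 plan.py .614,.306,.2,90
```

```text
[0.4217 0.2877 0.4951] [-2.62   1.567 -2.608] [ 0.53  0.17  1.08 -0.    1.89 -1.06] 8.025 0.045885764458712404
{'vfov': 70.05729301649598, 'cx': 320.6372305298153, 'cy': 242.2486984616847, 'xyz': array([0.34921871, 0.2876551 , 0.63801061]), 'attitude': array([-2.86769544e-01,  1.10446731e-03,  1.57606889e+00])} tcp ground px [320.85696041 183.44797048]
from [0.4217 0.2877 0.4951] 90.68 tilt 0.2
[np.float64(3.7), np.float64(0.2), np.float64(2.4), np.float64(0.0)]
[np.float64(3.7), np.float64(0.2), np.float64(2.4), np.float64(0.0)]
[np.float64(3.7), np.float64(0.2), np.float64(2.4), np.float64(0.0)]
[np.float64(3.7), np.float64(0.2), np.float64(2.4), np.float64(0.0)]
[np.float64(3.7), np.float64(0.2), np.float64(2.4), np.float64(0.0)]
[np.float64(3.7), np.float64(0.2), np.float64(2.4), np.float64(0.0)]
[np.float64(3.7), np.float64(0.2), np.float64(2.4), np.float64(0.01)]
[np.float64(3.61), np.float64(0.22), np.float64(2.45), np.float64(0.0)]
at [0.614 0.306 0.2  ] 90.1
```

View pics/w3.png

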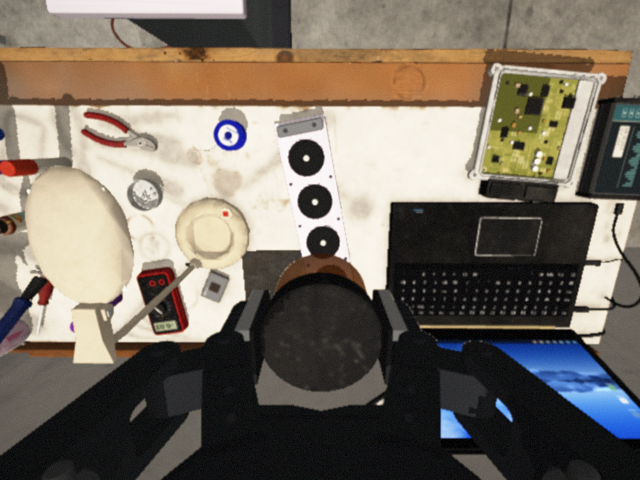

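```bash
python3 - <<'E'
from h import *
import pickle
W=pickle.load(open("pics/w3.pkl","rb"))
for p in[(306,157.5),(315,201.5),(322.5,242)]: print(back(W,*p,.011).round(4))
print("laptop lid",[back(W,420,335,z).round(3) for z in(0.02,.1,.2)])
V=pickle.load(open("pics/w2.pkl","rb")); print("marker",back(V,298,131,.122),"drop",back(V,366,191,.102),"tin",back(V,310,246,.072))
E
```

```text
[0.377  0.2611 0.011 ]
[0.4558 0.2771 0.011 ]
[0.5336 0.2915 0.011 ]
laptop lid [array([0.728, 0.492, 0.02 ]), array([0.679, 0.466, 0.1  ]), array([0.618, 0.433, 0.2  ])]
marker [ 0.39042089 -0.17775744  0.122     ] drop [ 0.4890657  -0.26222173  0.102     ] tin [ 0.40413413 -0.35748668  0.072     ]
```

>>> send_rows:
  motion: [-1,3.7,0.2,2.4,0,0,0,-1,3.7,0.2,2.4,0,0,0,-1,3.7,0.2,2.4,0,0,0,-1,3.7,0.2,2.4,0,0,0,-1,3.7,0.2,2.4,0,0,0,-1,3.7,0.2,2.4,0,0,0,-1,3.7,0.2,2.4,0.01,0,0,-1,3.6,0.25,2.4,0,0,0,-1,0,0,0,0,0,0,-1,0,0,0,0,0,0]

```text
time_s: 9.28
tcp_pos: [0.6128, 0.3037, 0.2023]
orientation: [-2.999, 1.571, -3.011]
contact_force: [-1.0, 0.6, -0.3]
gripper_width: 0.0459
```

```bash
python3 plan.py .613,.3065,.026,90
```

```text
from [0.6128 0.3037 0.2023] 89.31 tilt 0.02
[np.float64(4.4), np.float64(0.1), np.float64(0.0), np.float64(-0.0)]
[np.float64(4.4), np.float64(0.1), np.float64(0.0), np.float64(-0.0)]
[np.float64(4.4), np.float64(0.0), np.float64(0.0), np.float64(-0.01)]
[np.float64(4.43), np.float64(0.08), np.float64(0.02), np.float64(-0.0)]
at [0.613  0.3065 0.026 ] 89.9
```

>>> send_rows:
  motion: [-1,4.4,0.1,0,0,0,0,-1,4.4,0.1,0,0,0,0,-1,4.4,0.05,0,0,0,0,-1,2.9,0.05,0,0,0,0,-1,1,0,0,0,0,0,-1,0.4,0,0,0,0,0,-1,0.3,0,0,0,0,0,-1,0,0,0,0,0,0]

```text
time_s: 10.28
tcp_pos: [0.6133, 0.3068, 0.0252]
orientation: [0.394, 1.57, 0.383]
contact_force: [-0.0, -0.9, -0.6]
gripper_width: 0.0458
```

>>> send_rows:
  motion: [-1,0.15,0,0,0,0,0,-1,0.1,0,0,0,0,0,-1,0,0,0,0,0,0]

```text
time_s: 10.65
tcp_pos: [0.6133, 0.3067, 0.0231]
orientation: [0.358, 1.57, 0.347]
contact_force: [-4.7, -1.8, 8.0]
gripper_width: 0.0459
```

Contact on the mat at 8 N. I release and look.

>>> send_rows:
  motion: [0.4,0,0,0,0,0,0,0.8,0,0,0,0,0,0,1,0,0,0,0,0,0,1,0,0,0,0,0,0,1,0,0,0,0,0,0]

```text
time_s: 11.28
tcp_pos: [0.6129, 0.3066, 0.0217]
orientation: [-2.836, 1.571, -2.847]
contact_force: [1.2, -0.1, 0.2]
gripper_width: 0.0853
```

>>> send_rows:
  motion: [1,-3,0,0,0,0,0,1,-5,0,0,0,0,0,1,-5,0,0,0,0,0,1,-5,0,0,0,0,0,1,-4.5,-0.4,-3,0,0,0,1,-4.5,-0.4,-3,0,0,0,1,-4.5,-0.4,-3,0,0,0,1,-4.5,-0.4,-3,0,0,0,1,-4.5,-0.4,-3,0,0,0,1,-4.5,-0.4,-3,0,0,0]

```text
time_s: 12.52
tcp_pos: [0.4315, 0.2842, 0.4734]
orientation: [0.59, 1.57, 0.579]
contact_force: [0.8, 0.5, 1.0]
gripper_width: 0.0853
```

```bash
python3 look.py w4
```

```text
[0.429  0.2841 0.4806] [0.556 1.561 0.546] [ 0.51  0.17  1.12  0.    1.84 -1.05] 12.575 0.08545269595985366
{'vfov': 70.05729301649598, 'cx': 320.6372305298153, 'cy': 242.2486984616847, 'xyz': array([0.35851075, 0.28491855, 0.61612113]), 'attitude': array([-2.90116290e-01, -8.79242261e-04,  1.56109844e+00])} tcp ground px [320.23775688 182.61999443]
```

View pics/w4.png

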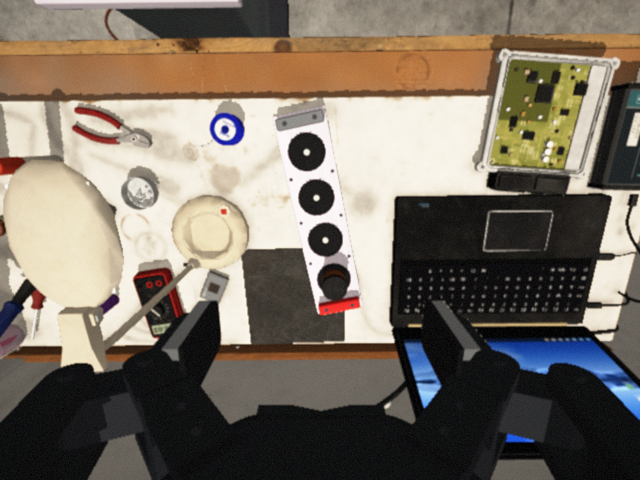

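The pot stands centred on mat_4, at about (333,280). Next is the tin.

>>> send_rows:
  motion: [1,-0.2,-5.8,0,0,0,0,1,-0.2,-5.8,0,0,0,0,1,-0.2,-5.8,0,0,0,0,1,-0.2,-5.8,0,0,0,0,1,-0.2,-5.8,0,0,0,0,1,-0.2,-5.8,0,0,0,0,1,-0.2,-5.8,0,0,0,0,1,0,-5.8,0,0,0,0,1,0,-5.8,0,0,0,0,1,0,-5.8,0,0,0,0]

```text
time_s: 13.82
tcp_pos: [0.426, -0.2974, 0.4858]
orientation: [-0.565, 1.57, -0.576]
contact_force: [0.2, 0.1, 0.2]
gripper_width: 0.0856
```

>>> send_rows:
  motion: [1,0,0,0,0.157,0,0,1,0,0,0,0.157,0,0,1,0,0,0,0.157,0,0,1,0,0,0,0.157,0,0,1,0,0,0,0.157,0,0,1,0,0,0,0.157,0,0,1,0,0,0,0.157,0,0,1,0,0,0,0.157,0,0,1,0,0,0,0.157,0,0,1,0,0,0,0.157,0,0]

```text
time_s: 15.08
tcp_pos: [0.4265, -0.2955, 0.4857]
orientation: [0.931, 1.571, -0.655]
contact_force: [0.1, -0.2, 0.9]
gripper_width: 0.0855
```

```bash
python3 plan.py .402,-.3665,.25,0
```

```text
from [ 0.4265 -0.2955  0.4857] -0.87 tilt 0.01
[np.float64(4.7), np.float64(-0.5), np.float64(1.4), np.float64(-0.0)]
[np.float64(4.7), np.float64(-0.5), np.float64(1.4), np.float64(-0.0)]
[np.float64(4.7), np.float64(-0.4), np.float64(1.4), np.float64(-0.01)]
[np.float64(4.7), np.float64(-0.5), np.float64(1.5), np.float64(-0.0)]
[np.float64(4.77), np.float64(-0.47), np.float64(1.43), np.float64(-0.01)]
at [ 0.402  -0.3665  0.25  ] 0.3
```

>>> send_rows:
  motion: [1,4.7,-0.5,1.4,0,0,0,1,4.7,-0.5,1.4,0,0,0,1,4.7,-0.5,1.4,-0.01,0,0,1,4.7,-0.5,1.5,0,0,0,1,4.8,-0.45,1.4,0,0,0,1,0,0,0,0,0,0,1,0,0,0,0,0,0]

```text
time_s: 15.95
tcp_pos: [0.4021, -0.3664, 0.252]
orientation: [0.801, 1.568, -0.77]
contact_force: [-0.4, 0.8, -0.3]
gripper_width: 0.0853
```

```bash
python3 look.py w5
```

```text
[ 0.4023 -0.3664  0.2523] [ 0.787  1.567 -0.783] [-0.81  0.27  1.51  0.    1.36 -0.81] 16.0 0.08568780365058717
{'vfov': 70.05729301649598, 'cx': 320.6372305298153, 'cy': 242.2486984616847, 'xyz': array([ 0.40169662, -0.29350032,  0.39455271]), 'attitude': array([-0.2907829 , -0.00183823,  0.00120063])} tcp ground px [320.47749322 208.38549187]
```

View pics/w5.png

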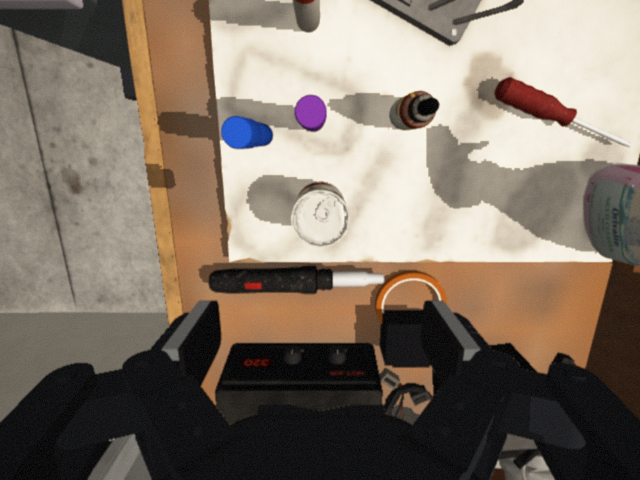

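```bash
python3 - <<'E'
from h import *
import pickle
W=pickle.load(open("pics/w5.pkl","rb"))
print("tin",back(W,320,214,.072),"purple",back(W,311,112,.122),"drop",back(W,428,106,.102),"blue",back(W,240,132,.122))
E
```

```text
tin [ 0.40175995 -0.36173245  0.072     ] purple [ 0.39498491 -0.27365381  0.122     ] drop [ 0.48781481 -0.26758929  0.102     ] blue [ 0.34110266 -0.28792457  0.122     ]
```

>>> send_rows:
  motion: [1,5,0,-0.25,0,0,0,1,5,0,0,0,0,0,1,5,0,0,0,0,0,1,4.5,0,0,0,0,0,1,2.3,0,0,0,0,0,1,0,0,0,0,0,0]

```text
time_s: 16.75
tcp_pos: [0.4021, -0.3637, 0.0321]
orientation: [-2.509, 1.571, 2.204]
contact_force: [-0.9, -0.4, 1.0]
gripper_width: 0.0855
```

>>> send_rows:
  motion: [-1,0,0,0,0,0,0,-1,0,0,0,0,0,0,-1,0,0,0,0,0,0,-1,0,0,0,0,0,0,-1,0,0,0,0,0,0,-1,0,0,0,0,0,0]
  grip_force: 45

```text
time_s: 17.5
tcp_pos: [0.4024, -0.3645, 0.0339]
orientation: [0.793, 1.567, -0.777]
contact_force: [-1.2, 2.4, 8.1]
gripper_width: 0.0564
```

>>> send_rows:
  motion: [-1,-1,0,0,0,0,0,-1,-4,0,0,0,0,0,-1,-5,0,0,0,0,0,-1,-5,0,0,0,0,0,-1,-5,0,0,0,0,0,-1,-5,0,0,0,0,0,-1,-5,0,0,0,0,0,-1,-5,0,0,0,0,0,-1,-5,0,0,0,0,0,-1,-5,0,0,0,0,0]

```text
time_s: 18.75
tcp_pos: [0.4008, -0.363, 0.4847]
orientation: [0.762, 1.569, -0.809]
contact_force: [0.7, -0.8, -1.9]
gripper_width: 0.0568
```

```bash
python3 look.py w6
```

```text
[ 0.4006 -0.3628  0.4913] [ 0.768  1.561 -0.803] [-0.8   0.24  1.01  0.    1.88 -0.8 ] 18.8 0.05616819903557533
{'vfov': 70.05729301649598, 'cx': 320.6372305298153, 'cy': 242.2486984616847, 'xyz': array([ 0.40048607, -0.29022152,  0.62736482]), 'attitude': array([-0.29003542, -0.00096812,  0.00109643])} tcp ground px [320.31974236 183.09340553]
```

View pics/w6.png

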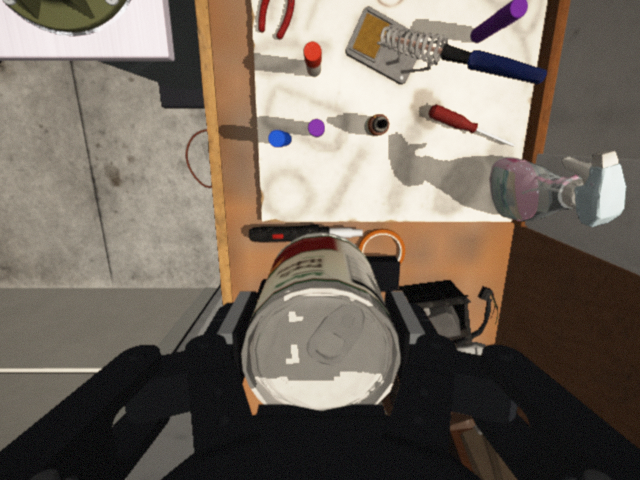

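The tin is held upright. I carry it over the lamp.

>>> send_rows:
  motion: [-1,-0.2,0.2,-5.8,0,0,0,-1,0,0.2,-5.8,0,0,0,-1,0,0.2,-5.8,0,0,0,-1,0,0.2,-5.8,0,0,0,-1,0,0.2,-5.8,0,0,0,-1,0,0.2,-5.8,0,0,0,-1,0,0.2,-5.8,0,0,0,-1,0,0.2,-5.8,0,0,0,-1,0,0.2,-5.8,0,0,0,-1,0,0.2,-5.8,0,0,0]

```text
time_s: 20.05
tcp_pos: [0.4205, 0.2179, 0.4849]
orientation: [1.916, 1.569, 0.346]
contact_force: [1.1, -0.1, -0.4]
gripper_width: 0.0563
```

>>> send_rows:
  motion: [-1,0,0.2,-5,0,0,0,-1,0,0,-2.5,-0.157,0,0,-1,0,0,0,-0.157,0,0,-1,0,0,0,-0.157,0,0,-1,0,0,0,-0.157,0,0,-1,0,0,0,-0.157,0,0,-1,0,0,0,-0.157,0,0,-1,0,0,0,-0.157,0,0,-1,0,0,0,-0.157,0,0,-1,0,0,0,-0.157,0,0]

```text
time_s: 21.3
tcp_pos: [0.4229, 0.2909, 0.4848]
orientation: [0.693, 1.57, 0.541]
contact_force: [0.7, 0.5, -1.4]
gripper_width: 0.0564
```

>>> send_rows:
  motion: [-1,0,0,0,-0.157,0,0,-1,0,0,0,0,0,0]

```text
time_s: 21.55
tcp_pos: [0.4231, 0.2909, 0.4846]
orientation: [0.516, 1.57, 0.514]
contact_force: [-0.5, -0.4, -1.2]
gripper_width: 0.0559
```

```bash
python3 plan.py .535,.291,.2,90
```

```text
from [0.4231 0.2909 0.4846] 89.9 tilt 0.05
[np.float64(4.1), np.float64(0.0), np.float64(1.6), np.float64(-0.0)]
[np.float64(4.1), np.float64(0.0), np.float64(1.6), np.float64(-0.0)]
[np.float64(4.1), np.float64(0.0), np.float64(1.6), np.float64(-0.0)]
[np.float64(4.0), np.float64(0.0), np.float64(1.6), np.float64(-0.0)]
[np.float64(4.1), np.float64(0.0), np.float64(1.6), np.float64(-0.0)]
[np.float64(4.0), np.float64(0.0), np.float64(1.6), np.float64(-0.0)]
[np.float64(4.06), np.float64(0.03), np.float64(1.59), np.float64(-0.0)]
at [0.535 0.291 0.2  ] 89.9
```

>>> send_rows:
  motion: [-1,4.1,0,1.6,0,0,0,-1,4.1,0,1.6,0,0,0,-1,4.1,0,1.6,0,0,0,-1,4,0,1.6,0,0,0,-1,4.1,0,1.6,0,0,0,-1,4,0,1.6,0,0,0,-1,4,0,1.6,0,0,0,-1,4,0,0,0,0,0,-1,4,0,0,0,0,0,-1,0,0,0,0,0,0]

```text
time_s: 22.8
tcp_pos: [0.5343, 0.2906, 0.1177]
orientation: [-2.699, 1.566, -2.703]
contact_force: [-0.8, -0.3, -0.9]
gripper_width: 0.0561
```

```bash
python3 look.py w7;python3 plan.py .535,.291,.046,90
```

```text
[0.5354 0.2911 0.1202] [-2.713  1.57  -2.717] [ 0.44  0.54  1.46  0.    1.15 -1.13] 22.85 0.056567001271956796
{'vfov': 70.05729301649598, 'cx': 320.6372305298153, 'cy': 242.2486984616847, 'xyz': array([0.46209968, 0.2910977 , 0.26070699]), 'attitude': array([-2.85162028e-01,  1.52987990e-03,  1.56788729e+00])} tcp ground px [321.44572558 245.84865261]
from [0.5354 0.2911 0.1202] 89.81 tilt 0.06
[np.float64(3.7), np.float64(-0.0), np.float64(-0.0), np.float64(-0.0)]
[np.float64(3.72), np.float64(-0.01), np.float64(-0.04), np.float64(-0.0)]
at [0.535 0.291 0.046] 89.8
```

View pics/w7.png

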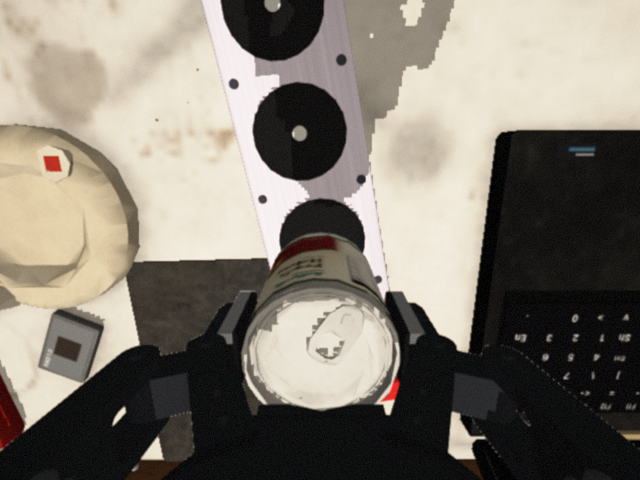

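>>> send_rows:
  motion: [-1,3.7,0,0,0,0,0,-1,2.5,0,0,0,0,0,-1,0.9,0,0,0,0,0,-1,0.3,0,0,0,0,0,-1,0.2,0,0,0,0,0,-1,0,0,0,0,0,0]

```text
time_s: 23.6
tcp_pos: [0.5362, 0.2914, 0.045]
orientation: [0.446, 1.569, 0.445]
contact_force: [0.8, 0.6, 2.0]
gripper_width: 0.056
```

>>> send_rows:
  motion: [-1,0.1,0,0,0,0,0,-1,0,0,0,0,0,0,0.5,0,0,0,0,0,0,0.8,0,0,0,0,0,0,1,0,0,0,0,0,0,1,0,0,0,0,0,0,1,0,0,0,0,0,0]

```text
time_s: 24.48
tcp_pos: [0.5355, 0.2911, 0.0427]
orientation: [-2.82, 1.571, -2.821]
contact_force: [0.7, 0.4, -0.7]
gripper_width: 0.0854
```

>>> send_rows:
  motion: [1,-3,0,0,0,0,0,1,-5,0,0,0,0,0,1,-5,0,0,0,0,0,1,-5,0,0,0,0,0,1,-5,0,-2.5,0,0,0,1,-5,0,-2.5,0,0,0,1,-5,0,-2.5,0,0,0,1,-5,0,-2.5,0,0,0,1,-5,0,0,0,0,0,1,0,0,0,0,0,0]

```text
time_s: 25.72
tcp_pos: [0.4353, 0.2913, 0.4767]
orientation: [0.512, 1.564, 0.512]
contact_force: [0.2, -0.2, -0.1]
gripper_width: 0.0852
```

```bash
python3 look.py w8
```

```text
[0.4355 0.2913 0.4739] [0.524 1.568 0.523] [ 0.52  0.19  1.11  0.    1.84 -1.05] 25.775 0.0855992078602666
{'vfov': 70.05729301649598, 'cx': 320.6372305298153, 'cy': 242.2486984616847, 'xyz': array([0.3616013 , 0.29079284, 0.61898332]), 'attitude': array([-0.29561343, -0.00399518,  1.57143672])} tcp ground px [319.51777164 182.46948955]
```

View pics/w8.png

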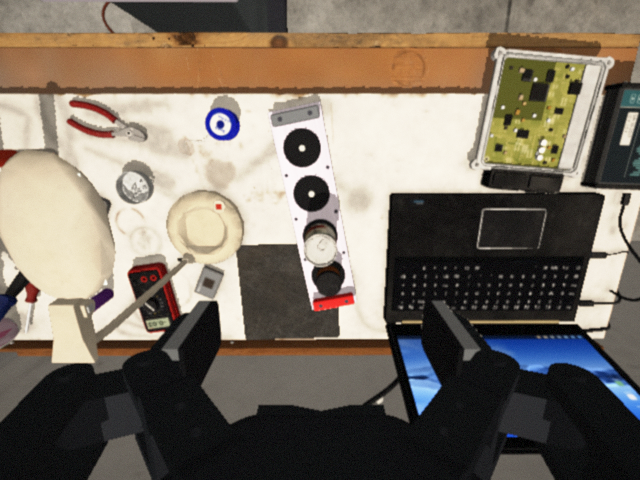

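The tin stands on mat_3. Next is the dropper bottle.

>>> send_rows:
  motion: [1,-0.5,-5.6,0,0,0,0,1,-0.5,-5.6,0,0,0,0,1,-0.5,-5.6,0,0,0,0,1,-0.5,-5.6,0,0,0,0,1,0,-5.6,0,0,0,0,1,0,-5.6,0,0,0,0,1,0,-5.6,0,0,0,0,1,0,-5.6,0,0,0,0,1,0,-5.6,0,0,0,0,1,0,-5.6,0,0,0,0]

```text
time_s: 27.02
tcp_pos: [0.4347, -0.2708, 0.4914]
orientation: [2.495, 1.569, 2.494]
contact_force: [0.4, 0.5, 0.6]
gripper_width: 0.0855
```

>>> send_rows:
  motion: [1,0,0,0,0.157,0,0,1,0,0,0,0.157,0,0,1,0,0,0,0.157,0,0,1,0,0,0,0.157,0,0,1,0,0,0,0.157,0,0,1,0,0,0,0.157,0,0,1,0,0,0,0.157,0,0,1,0,0,0,0.157,0,0,1,0,0,0,0.157,0,0,1,0,0,0,0.157,0,0]

```text
time_s: 28.28
tcp_pos: [0.4351, -0.2689, 0.4913]
orientation: [-2.189, 1.568, 2.518]
contact_force: [-0.3, -0.6, -0.1]
gripper_width: 0.0856
```

```bash
python3 plan.py .4926,-.267,.26,0
```

```text
from [ 0.4351 -0.2689  0.4913] -0.31 tilt 0.14
[np.float64(4.6), np.float64(1.1), np.float64(-0.0), np.float64(-0.0)]
[np.float64(4.6), np.float64(1.2), np.float64(-0.1), np.float64(-0.0)]
[np.float64(4.6), np.float64(1.1), np.float64(-0.0), np.float64(-0.0)]
[np.float64(4.7), np.float64(1.2), np.float64(-0.1), np.float64(-0.0)]
[np.float64(4.63), np.float64(1.15), np.float64(-0.02), np.float64(-0.01)]
at [ 0.4926 -0.267   0.26  ] 0.3
```

>>> send_rows:
  motion: [1,4.6,1.15,0,0,0,0,1,4.6,1.15,-0.1,0,0,0,1,4.6,1.15,0,0,0,0,1,4.6,1.15,-0.1,0,0,0,1,4.6,1.15,0,0,0,0,1,0,0,0,0,0,0,1,0,0,0,0,0,0]

```text
time_s: 29.15
tcp_pos: [0.4926, -0.267, 0.2643]
orientation: [0.97, 1.569, -0.601]
contact_force: [-0.5, -0.1, 0.7]
gripper_width: 0.0854
```

```bash
python3 look.py w9
```

```text
[ 0.4927 -0.2671  0.2648] [ 1.001  1.568 -0.57 ] [-0.56  0.3   1.44 -0.    1.4  -0.56] 29.2 0.08520428503959843
{'vfov': 70.05729301649598, 'cx': 320.6372305298153, 'cy': 242.2486984616847, 'xyz': array([ 0.49225286, -0.19427858,  0.40695206]), 'attitude': array([-0.28977271, -0.00107929,  0.0010206 ])} tcp ground px [320.6059606  206.61832781]
```

View pics/w9.png

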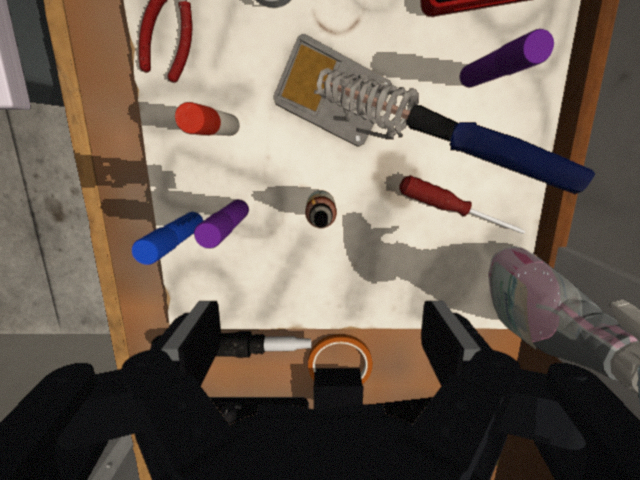

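```bash
python3 - <<'E'
from h import *
import pickle
W=pickle.load(open("pics/w9.pkl","rb"))
print("drop",back(W,321,217,.102),back(W,321,209,.07),"marker",back(W,191,118,.122))
E
```

```text
drop [ 0.49298024 -0.26124384  0.102     ] [ 0.49304578 -0.26011844  0.07      ] marker [ 0.39099136 -0.17774679  0.122     ]
```

>>> send_rows:
  motion: [1,5,0,-0.5,0,0,0,1,5,0,0,0,0,0,1,5,0,0,0,0,0,1,5,0,0,0,0,0,1,2.7,0,0,0,0,0,1,0,0,0,0,0,0]

```text
time_s: 29.95
tcp_pos: [0.4924, -0.2619, 0.0358]
orientation: [-2.101, 1.57, 2.611]
contact_force: [0.3, 0.8, 0.3]
gripper_width: 0.0855
```

>>> send_rows:
  motion: [-1,0,0,0,0,0,0,-1,0,0,0,0,0,0,-1,0,0,0,0,0,0,-1,0,0,0,0,0,0,-1,0,0,0,0,0,0,-1,0,0,0,0,0,0,-1,0,0,0,0,0,0]
  grip_force: 30

```text
time_s: 30.82
tcp_pos: [0.493, -0.2621, 0.037]
orientation: [0.936, 1.569, -0.635]
contact_force: [-3.5, 0.9, 7.5]
gripper_width: 0.0313
```

>>> send_rows:
  motion: [-1,-1,0,0,0,0,0,-1,-4,0,0,0,0,0,-1,-5,0,0,0,0,0,-1,-5,0,0,0,0,0,-1,-5,0,0,0,0,0,-1,-5,-1,0,0,0,0,-1,-5,-1.5,0,0,0,0,-1,-5,-1.5,0,0,0,0,-1,-5,-1.5,0,0,0,0,-1,-5,-1.5,0,0,0,0]

```text
time_s: 32.08
tcp_pos: [0.4215, -0.2613, 0.4881]
orientation: [0.977, 1.57, -0.593]
contact_force: [0.6, 0.2, -0.0]
gripper_width: 0.0312
```

```bash
python3 look.py w10
```

```text
[ 0.4202 -0.2612  0.4951] [ 0.915  1.561 -0.656] [-0.63  0.12  1.14 -0.    1.87 -0.63] 32.125 0.030787753462035234
{'vfov': 70.05729301649598, 'cx': 320.6372305298153, 'cy': 242.2486984616847, 'xyz': array([ 0.42117798, -0.18855631,  0.63085249]), 'attitude': array([-0.28947926, -0.00063937,  0.00118372])} tcp ground px [319.80109955 183.05925746]
```

View pics/w10.png

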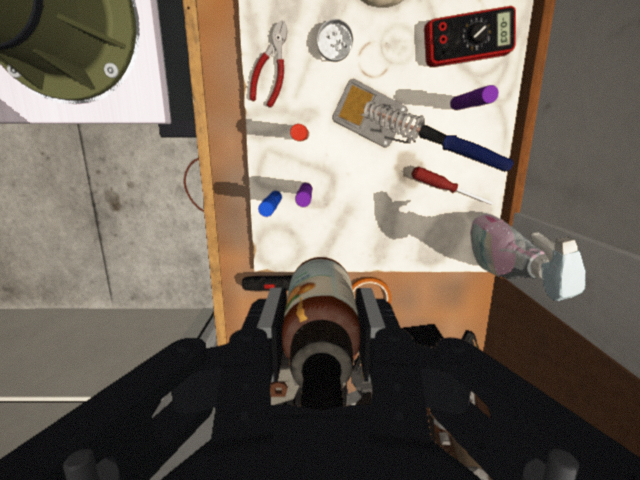

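The dropper is held upright. I carry it to mat_2.

>>> send_rows:
  motion: [-1,0,0.3,-5.4,0,0,0,-1,0,0.3,-5.4,0,0,0,-1,0,0.3,-5.4,0,0,0,-1,0,0.3,-5.4,0,0,0,-1,0,0.3,-5.4,0,0,0,-1,0,0.3,-5.4,0,0,0,-1,0,0.3,-5.4,0,0,0,-1,0,0.3,-5.4,0,0,0,-1,0,0.3,-5.4,0,0,0,-1,0,0.3,-5.4,0,0,0]

```text
time_s: 33.38
tcp_pos: [0.4519, 0.2799, 0.4862]
orientation: [1.955, 1.57, 0.385]
contact_force: [0.5, -0.4, -0.5]
gripper_width: 0.0311
```

>>> send_rows:
  motion: [-1,0,0,0,-0.157,0,0,-1,0,0,0,-0.157,0,0,-1,0,0,0,-0.157,0,0,-1,0,0,0,-0.157,0,0,-1,0,0,0,-0.157,0,0,-1,0,0,0,-0.157,0,0,-1,0,0,0,-0.157,0,0,-1,0,0,0,-0.157,0,0,-1,0,0,0,-0.157,0,0,-1,0,0,0,-0.157,0,0]

```text
time_s: 34.62
tcp_pos: [0.4522, 0.2781, 0.4862]
orientation: [0.572, 1.57, 0.577]
contact_force: [-0.1, -0.5, -0.2]
gripper_width: 0.0316
```

```bash
python3 plan.py .457,.2755,.13,90
```

```text
from [0.4522 0.2781 0.4862] 90.25 tilt 0.02
[np.float64(4.5), np.float64(-0.0), np.float64(0.1), np.float64(0.0)]
[np.float64(4.4), np.float64(-0.0), np.float64(0.1), np.float64(0.0)]
[np.float64(4.5), np.float64(-0.0), np.float64(0.0), np.float64(0.0)]
[np.float64(4.4), np.float64(-0.1), np.float64(0.1), np.float64(0.0)]
[np.float64(4.5), np.float64(-0.0), np.float64(0.0), np.float64(0.0)]
[np.float64(4.4), np.float64(-0.1), np.float64(0.1), np.float64(0.0)]
[np.float64(4.5), np.float64(-0.0), np.float64(0.0), np.float64(0.0)]
[np.float64(4.42), np.float64(-0.06), np.float64(0.08), np.float64(0.0)]
at [0.457  0.2755 0.13  ] 90.3
```

>>> send_rows:
  motion: [-1,4.5,-0.05,0.1,0,0,0,-1,4.5,-0.05,0.1,0,0,0,-1,4.5,-0.05,0.1,0,0,0,-1,4.5,-0.05,0.1,0,0,0,-1,4.5,-0.05,0.05,0,0,0,-1,4.5,0,0,0,0,0,-1,4.5,0,0,0,0,0,-1,4.2,0,0,0,0,0,-1,0,0,0,0,0,0]

```text
time_s: 35.75
tcp_pos: [0.4558, 0.2751, 0.1269]
orientation: [-2.66, 1.566, -2.66]
contact_force: [-0.4, 0.2, 0.6]
gripper_width: 0.0309
```

```bash
python3 look.py w11;python3 plan.py .457,.2755,.05,90
```

```text
[0.4569 0.2757 0.1292] [-2.663  1.57  -2.664] [ 0.47  0.37  1.68 -0.    1.09 -1.1 ] 35.8 0.031232548449595842
{'vfov': 70.05729301649598, 'cx': 320.6372305298153, 'cy': 242.2486984616847, 'xyz': array([0.38354777, 0.27542353, 0.26993768]), 'attitude': array([-0.28529299,  0.00163275,  1.5711319 ])} tcp ground px [321.48372817 242.32878984]
from [0.4569 0.2757 0.1292] 89.96 tilt 0.07
[np.float64(4.0), np.float64(-0.0), np.float64(0.0), np.float64(-0.0)]
[np.float64(3.92), np.float64(-0.02), np.float64(0.01), np.float64(-0.0)]
at [0.457  0.2755 0.05  ] 90.0
```

View pics/w11.png

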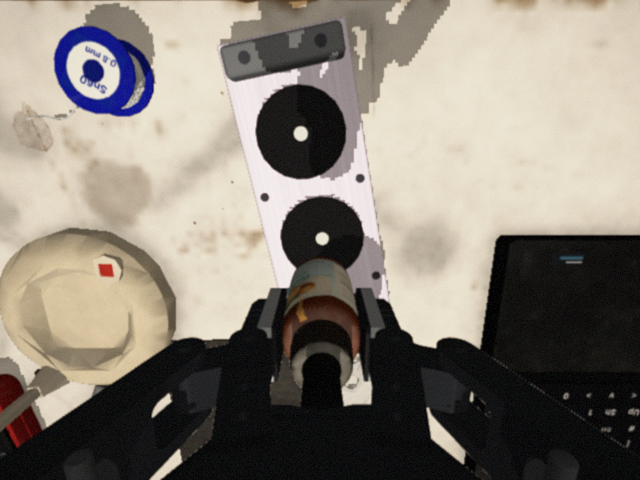

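The mat dot at (321,238) lines up with the tool axis. I lower the bottle.

>>> send_rows:
  motion: [-1,4,0,0,0,0,0,-1,3,0,0,0,0,0,-1,0.7,0,0,0,0,0,-1,0.3,0,0,0,0,0,-1,0.2,0,0,0,0,0,-1,0,0,0,0,0,0]

```text
time_s: 36.55
tcp_pos: [0.4578, 0.2761, 0.048]
orientation: [0.474, 1.569, 0.474]
contact_force: [0.5, -0.1, 4.8]
gripper_width: 0.0312
```

>>> send_rows:
  motion: [-0.1,0,0,0,0,0,0,0.2,0,0,0,0,0,0,0.6,0,0,0,0,0,0,1,0,0,0,0,0,0,1,0,0,0,0,0,0,1,0,0,0,0,0,0]

```text
time_s: 37.3
tcp_pos: [0.4571, 0.2757, 0.0468]
orientation: [3.045, 1.571, 3.044]
contact_force: [-0.1, -0.0, 0.3]
gripper_width: 0.0853
```

>>> send_rows:
  motion: [1,-3,0,0,0,0,0,1,-5,0,0,0,0,0,1,-5,0,0,0,0,0,1,-5,0,0,0,0,0,1,-5,0,0,0,0,0,1,-5,0,-1,0,0,0,1,-5,0,-1,0,0,0,1,-5,0,-1,0,0,0,1,-5,0,0,0,0,0,1,0,0,0,0,0,0]

```text
time_s: 38.55
tcp_pos: [0.427, 0.2758, 0.4804]
orientation: [0.507, 1.564, 0.506]
contact_force: [0.9, 0.6, -1.1]
gripper_width: 0.0852
```

```bash
python3 look.py w12
```

```text
[0.4271 0.2758 0.4778] [0.513 1.569 0.512] [ 0.5   0.15  1.14  0.    1.84 -1.07] 38.6 0.08571061424476048
{'vfov': 70.05729301649598, 'cx': 320.6372305298153, 'cy': 242.2486984616847, 'xyz': array([0.35336043, 0.27535427, 0.62274325]), 'attitude': array([-0.2952909 , -0.00368522,  1.57126069])} tcp ground px [319.59834328 182.22568645]
```

View pics/w12.png

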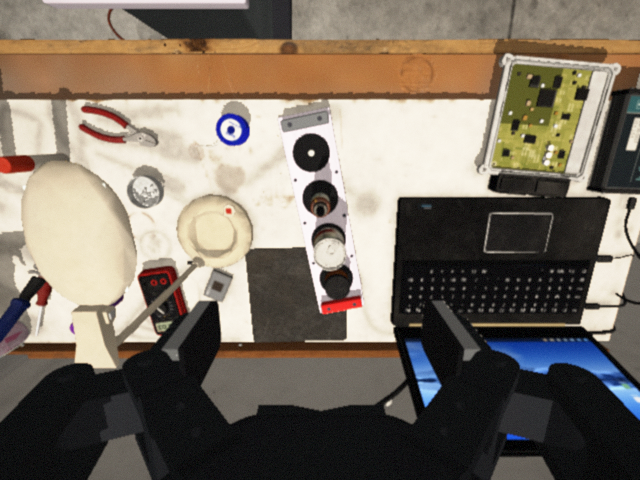

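The dropper stands on mat_2. Last is the marker, the one with the red cap.

>>> send_rows:
  motion: [1,-0.5,-5.7,-0.4,0,0,0,1,-0.5,-5.7,-0.4,0,0,0,1,0,-5.7,-0.4,0,0,0,1,0,-5.7,-0.4,0,0,0,1,0,-5.7,-0.4,0,0,0,1,0,-5.7,-0.4,0,0,0,1,0,-5.7,-0.4,0,0,0,1,0,-5.7,-0.4,0,0,0]

```text
time_s: 39.6
tcp_pos: [0.3941, -0.1821, 0.4856]
orientation: [2.582, 1.569, 2.581]
contact_force: [1.1, -0.2, -0.1]
gripper_width: 0.0852
```

>>> send_rows:
  motion: [1,0,0,0,0.157,0,0,1,0,0,0,0.157,0,0,1,0,0,0,0.157,0,0,1,0,0,0,0.157,0,0,1,0,0,0,0.157,0,0,1,0,0,0,0.157,0,0,1,0,0,0,0.157,0,0,1,0,0,0,0.157,0,0,1,0,0,0,0.157,0,0,1,0,0,0,0.157,0,0]

```text
time_s: 40.85
tcp_pos: [0.3947, -0.1802, 0.4854]
orientation: [-2.081, 1.568, 2.626]
contact_force: [0.0, -0.3, 0.2]
gripper_width: 0.0853
```

```bash
python3 plan.py .3905,-.178,.28,0
```

```text
from [ 0.3947 -0.1802  0.4854] -0.3 tilt 0.13
[np.float64(4.1), np.float64(-0.1), np.float64(-0.0), np.float64(-0.0)]
[np.float64(4.1), np.float64(-0.1), np.float64(-0.1), np.float64(-0.0)]
[np.float64(4.1), np.float64(-0.1), np.float64(-0.0), np.float64(-0.0)]
[np.float64(4.1), np.float64(-0.1), np.float64(-0.1), np.float64(-0.0)]
[np.float64(4.14), np.float64(-0.02), np.float64(-0.02), np.float64(-0.01)]
at [ 0.3905 -0.178   0.28  ] 0.3
```

>>> send_rows:
  motion: [1,4.1,-0.1,0,0,0,0,1,4.1,-0.1,-0.1,0,0,0,1,4.1,-0.1,0,0,0,0,1,4.1,-0.1,-0.1,0,0,0,1,4.1,0,0,0,0,0,1,0,0,0,0,0,0,1,0,0,0,0,0,0]

```text
time_s: 41.72
tcp_pos: [0.391, -0.1784, 0.283]
orientation: [1.03, 1.57, -0.541]
contact_force: [0.1, 1.6, 0.2]
gripper_width: 0.0855
```

```bash
python3 look.py w13
```

```text
[ 0.3911 -0.1785  0.2833] [ 1.043  1.569 -0.528] [-0.51 -0.01  1.76 -0.    1.4  -0.51] 41.775 0.08563462380987805
{'vfov': 70.05729301649598, 'cx': 320.6372305298153, 'cy': 242.2486984616847, 'xyz': array([ 0.39066225, -0.10567383,  0.42566903]), 'attitude': array([-0.28956269, -0.00093131,  0.0010874 ])} tcp ground px [320.63944547 203.7344945 ]
```

View pics/w13.png

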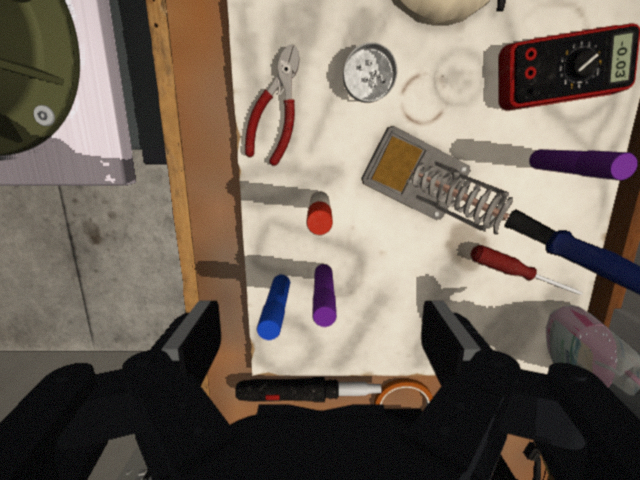

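```bash
python3 - <<'E'
from h import *
import pickle
W=pickle.load(open("pics/w13.pkl","rb"))
print("marker",back(W,319.5,220,.122),"coil px->",back(W,420,180,.08))
a=W["color"];cv2.imwrite("pics/w13c.png",cv2.resize(a[170:260,270:390],None,fx=5,fy=5,interpolation=cv2.INTER_CUBIC))
E
```

```text
marker [ 0.38998808 -0.17507245  0.122     ] coil px-> [ 0.49034546 -0.14365579  0.08      ]
```

View pics/w13c.png

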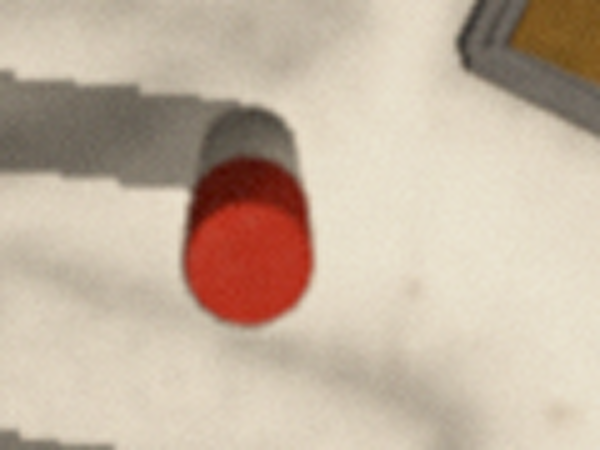

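>>> send_rows:
  motion: [1,5,-0.1,-0.15,0,0,0,1,5,0,0,0,0,0,1,5,0,0,0,0,0,1,4,0,0,0,0,0,1,1.9,0,0,0,0,0,1,0,0,0,0,0,0]

```text
time_s: 42.52
tcp_pos: [0.39, -0.1769, 0.0729]
orientation: [-2.094, 1.57, 2.619]
contact_force: [-0.6, -1.2, 0.1]
gripper_width: 0.0851
```

>>> send_rows:
  motion: [-1,0,0,0,0,0,0,-1,0,0,0,0,0,0,-1,0,0,0,0,0,0,-1,0,0,0,0,0,0,-1,0,0,0,0,0,0,-1,0,0,0,0,0,0,-1,0,0,0,0,0,0]
  grip_force: 30

```text
time_s: 43.4
tcp_pos: [0.39, -0.1769, 0.0734]
orientation: [0.997, 1.57, -0.574]
contact_force: [-0.9, 0.4, 6.6]
gripper_width: 0.0246
```

>>> send_rows:
  motion: [-1,-1,0,0,0,0,0,-1,-4,0,0,0,0,0,-1,-5,0,0,0,0,0,-1,-5,0,0,0,0,0,-1,-5,0,0,0,0,0,-1,-5,0,0,0,0,0,-1,-5,0,0,0,0,0,-1,-5,0,0,0,0,0,-1,-5,0,0,0,0,0,-1,-4,0,0,0,0,0]

```text
time_s: 44.65
tcp_pos: [0.389, -0.1763, 0.5154]
orientation: [1.064, 1.569, -0.507]
contact_force: [0.2, 0.9, 0.0]
gripper_width: 0.0247
```

```bash
python3 look.py w14
```

```text
[ 0.3889 -0.1763  0.5197] [ 1.058  1.563 -0.512] [-0.51 -0.02  1.23 -0.    1.92 -0.51] 44.7 0.02493200526848997
{'vfov': 70.05729301649598, 'cx': 320.6372305298153, 'cy': 242.2486984616847, 'xyz': array([ 0.38858904, -0.10354384,  0.65810707]), 'attitude': array([-0.28991514, -0.00159431,  0.00114581])} tcp ground px [320.1974768  181.20576165]
```

View pics/w14.png

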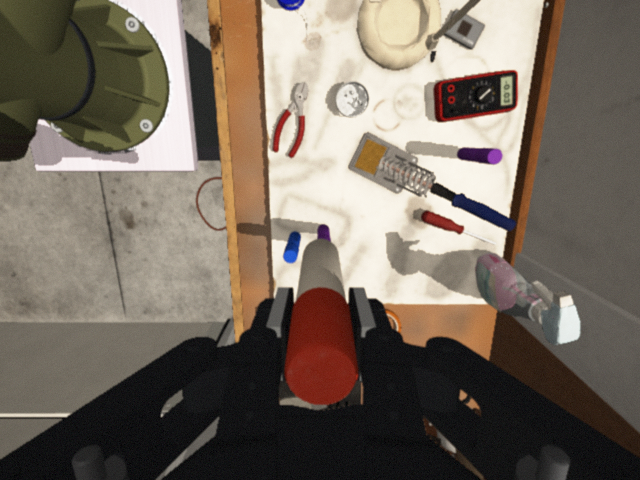

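>>> send_rows:
  motion: [-1,0,0,-5.5,0,0,0,-1,0,0,-5.5,0,0,0,-1,0,0,-5.5,0,0,0,-1,0,0,-5.5,0,0,0,-1,0,0,-5.5,0,0,0,-1,0,0,-5.5,0,0,0,-1,0,0,-5.5,0,0,0,-1,0,0,-5,0,0,0]

```text
time_s: 45.7
tcp_pos: [0.3888, 0.26, 0.5133]
orientation: [2.07, 1.57, 0.5]
contact_force: [1.5, -1.0, -0.1]
gripper_width: 0.0247
```

>>> send_rows:
  motion: [-1,0,0,0,-0.157,0,0,-1,0,0,0,-0.157,0,0,-1,0,0,0,-0.157,0,0,-1,0,0,0,-0.157,0,0,-1,0,0,0,-0.157,0,0,-1,0,0,0,-0.157,0,0,-1,0,0,0,-0.157,0,0,-1,0,0,0,-0.157,0,0,-1,0,0,0,-0.157,0,0,-1,0,0,0,-0.157,0,0]

```text
time_s: 46.95
tcp_pos: [0.3893, 0.258, 0.5133]
orientation: [0.644, 1.571, 0.648]
contact_force: [0.0, -0.5, -0.4]
gripper_width: 0.0247
```

```bash
python3 plan.py .378,.26,.16,90
```

```text
from [0.3893 0.258  0.5133] 90.25 tilt 0.01
[np.float64(4.4), np.float64(0.0), np.float64(-0.1), np.float64(0.0)]
[np.float64(4.4), np.float64(0.0), np.float64(-0.1), np.float64(0.0)]
[np.float64(4.4), np.float64(0.0), np.float64(-0.2), np.float64(0.0)]
[np.float64(4.4), np.float64(0.0), np.float64(-0.1), np.float64(0.0)]
[np.float64(4.4), np.float64(0.1), np.float64(-0.2), np.float64(0.0)]
[np.float64(4.4), np.float64(0.0), np.float64(-0.1), np.float64(0.0)]
[np.float64(4.5), np.float64(0.1), np.float64(-0.2), np.float64(0.0)]
[np.float64(4.43), np.float64(0.0), np.float64(-0.12), np.float64(0.0)]
at [0.378 0.26  0.16 ] 90.3
```

>>> send_rows:
  motion: [-1,4.4,0,-0.15,0,0,0,-1,4.4,0,-0.15,0,0,0,-1,4.4,0,-0.15,0,0,0,-1,4.4,0.1,-0.15,0,0,0,-1,4.4,0,-0.15,0,0,0,-1,4.4,0.1,-0.15,0,0,0,-1,4.5,0,-0.15,0,0,0,-1,4.4,0,-0.1,0,0,0,-1,0,0,0,0,0,0]

```text
time_s: 48.08
tcp_pos: [0.3771, 0.2596, 0.1583]
orientation: [-2.622, 1.566, -2.623]
contact_force: [-0.2, 0.7, 0.1]
gripper_width: 0.0248
```

```bash
python3 look.py w15;python3 plan.py .378,.26,.086,90
```

```text
[0.3781 0.2602 0.1604] [-2.628  1.57  -2.628] [ 0.52  0.18  1.85  0.    1.12 -1.05] 48.125 0.024867050513843008
{'vfov': 70.05729301649598, 'cx': 320.6372305298153, 'cy': 242.2486984616847, 'xyz': array([0.30474702, 0.25995817, 0.3013029 ]), 'attitude': array([-0.28547073,  0.0018155 ,  1.57115908])} tcp ground px [321.5335329  231.84017195]
from [0.3781 0.2602 0.1604] 89.96 tilt 0.07
[np.float64(3.7), np.float64(-0.0), np.float64(-0.0), np.float64(-0.0)]
[np.float64(3.74), np.float64(-0.02), np.float64(-0.01), np.float64(-0.0)]
at [0.378 0.26  0.086] 90.0
```

View pics/w15.png

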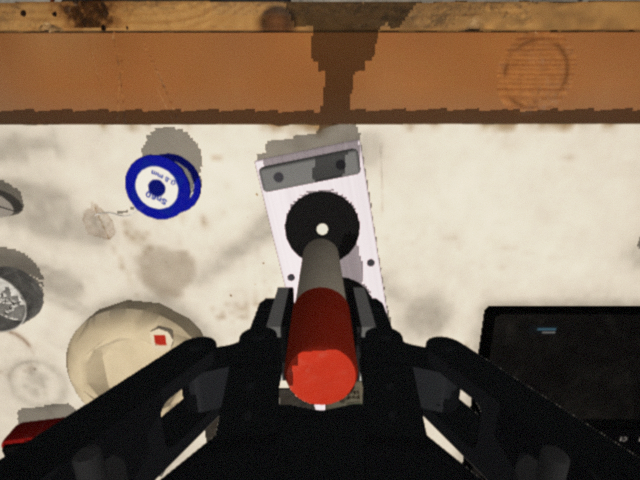

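Mat_1's dot at (321.5,229) is on the tool axis. I lower the marker.

>>> send_rows:
  motion: [-1,3.7,0,0,0,0,0,-1,2.5,0,0,0,0,0,-1,0.8,0,0,0,0,0,-1,0.4,0,0,0,0,0,-1,0.2,0,0,0,0,0,-1,0,0,0,0,0,0]

```text
time_s: 48.88
tcp_pos: [0.3785, 0.2605, 0.0844]
orientation: [0.539, 1.57, 0.538]
contact_force: [0.2, 0.4, 1.2]
gripper_width: 0.0249
```

>>> send_rows:
  motion: [-1,0.1,0,0,0,0,0,-1,0,0,0,0,0,0,-0.3,0,0,0,0,0,0,0,0,0,0,0,0,0,0.5,0,0,0,0,0,0,1,0,0,0,0,0,0,1,0,0,0,0,0,0,1,0,0,0,0,0,0]

```text
time_s: 49.88
tcp_pos: [0.3782, 0.2603, 0.0828]
orientation: [2.836, 1.571, 2.835]
contact_force: [0.3, 0.8, 0.1]
gripper_width: 0.0857
```

>>> send_rows:
  motion: [1,-2,0,0,0,0,0,1,-4,0,0,0,0,0,1,-5,0,0,0,0,0,1,-5,0,0,0,0,0,1,-5,0,0,0,0,0,1,-5,0,0,0,0,0,1,-5,0,0,0,0,0,1,-5,0,0,0,0,0,1,0,0,0,0,0,0,1,0,0,0,0,0,0]

```text
time_s: 51.12
tcp_pos: [0.3782, 0.2602, 0.442]
orientation: [-2.606, 1.57, -2.607]
contact_force: [-0.7, -0.0, 0.2]
gripper_width: 0.0851
```

```bash
python3 look.py w16; python3 - <<'E'
from h import *
from plant import bot
import pickle
S=bot.camera("scene");D=bot.camera("side")
pickle.dump((S,D),open("pics/fin.pkl","wb"))
a=S["color"];b=D["color"]
cv2.imwrite("pics/f1.png",cv2.resize(a[250:450,100:360],None,fx=3,fy=3,interpolation=cv2.INTER_CUBIC)); cv2.imwrite("pics/f2.png",cv2.resize(b[130:230,220:380],None,fx=5,fy=5,interpolation=cv2.INTER_CUBIC))
E
```

```text
[0.3781 0.2602 0.4416] [-2.609  1.569 -2.609] [ 0.52  0.02  1.36 -0.    1.76 -1.05] 51.175 0.0854001720317427
{'vfov': 70.05729301649598, 'cx': 320.6372305298153, 'cy': 242.2486984616847, 'xyz': array([0.30540373, 0.26031582, 0.58477606]), 'attitude': array([-2.88797424e-01, -9.52946653e-05,  1.57110975e+00])} tcp ground px [320.52786107 186.73495521]
```

View pics/w16.png

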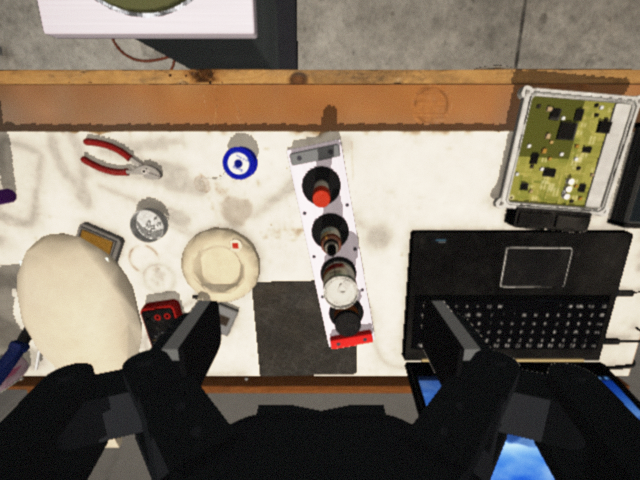

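View pics/f1.png

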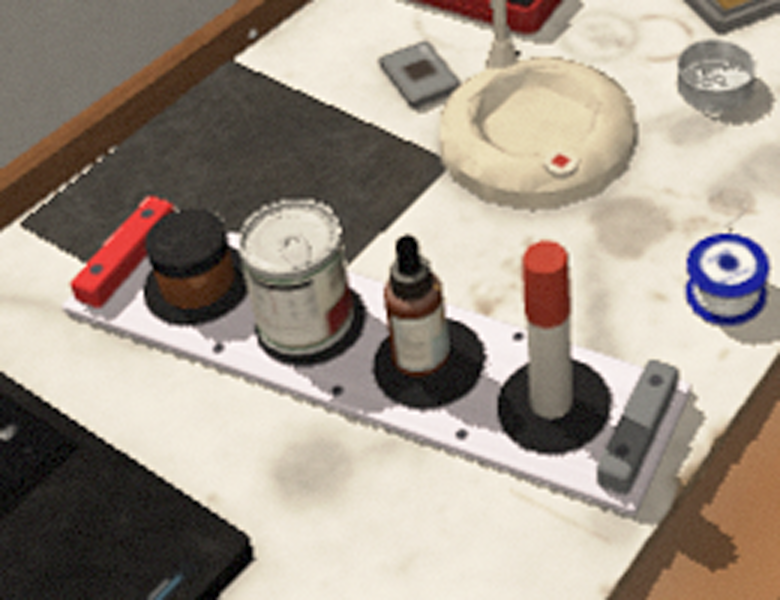

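View pics/f2.png

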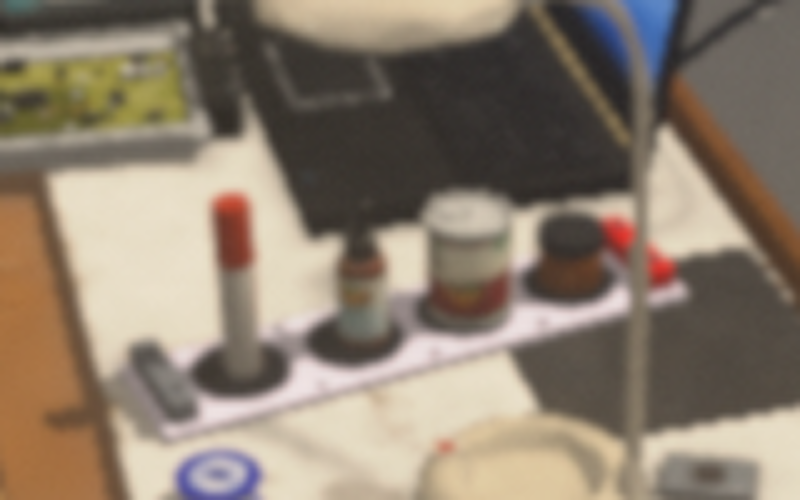

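All four are upright and in the right order. I check the centring by measuring the tops.

```bash
python3 - <<'E'
from h import *
import pickle
S,D=pickle.load(open("pics/fin.pkl","rb")); W=pickle.load(open("pics/w16.pkl","rb"))
M={"marker":(.3783,.2601),"drop":(.4569,.2757),"tin":(.535,.2909),"pot":(.6133,.3065)}
T={"marker":((546,258),(231,203),.133,(321.5,198)),"drop":((406,242),(359,212),.113,(332,247)),"tin":((292,231),(468,209),.083,(342.5,291)),"pot":((187,234),(574,232),.052,None)}
for n,(a,b,z,w) in T.items():
    p=[back(S,100+a[0]/3-.33,250+a[1]/3-.33,z)[:2],back(D,220+b[0]/5-.4,130+b[1]/5-.4,z)[:2]]+([back(W,*w,z)[:2]] if w else [])
    print(n,[((q-M[n])*1000).round(1) for q in p])
E
```

```text
marker [array([0.9, 0. ]), array([ 0.9, -2. ]), array([0.1, 1.4])]
drop [array([3.4, 2.3]), array([  2., -15.]), array([-4.2,  1.1])]
tin [array([ 5.2, -3.5]), array([4.1, 5.2]), array([0.7, 4.4])]
pot [array([ 1.2, -2.1]), array([ 0.3, -6.9])]
```

```bash
python3 - <<'E'
from h import *
import pickle
S,D=pickle.load(open("pics/fin.pkl","rb"))
M={"marker":(.3783,.2601,12,.122),"drop":(.4569,.2757,16.5,.07),"tin":(.535,.2909,28.5,.072),"pot":(.6133,.3065,23.5,.041)}
for nm,C,(u0,v0,u1,v1),k in(("scene",S,(140,310,310,410),4.7),("side",D,(250,160,360,220),7)):
    im=cv2.resize(C["color"][v0:v1,u0:u1],None,fx=k,fy=k,interpolation=cv2.INTER_CUBIC)
    for n,(x,y,r,h) in M.items():
        for rr,z,c in((33,.011,(255,255,0)),(r,.012,(0,255,0)),(r,.011+h,(0,255,0))):
            pts=np.array([(proj(C,[x+rr/1000*np.cos(t),y+rr/1000*np.sin(t),z])+.5-[u0,v0])*k for t in np.linspace(0,6.283,40)])
            cv2.polylines(im,[pts.astype(int)],True,c,1)
    cv2.imwrite(f"pics/ov_{nm}.png",im)
E
```

```text
(no output)
```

View pics/ov_scene.png

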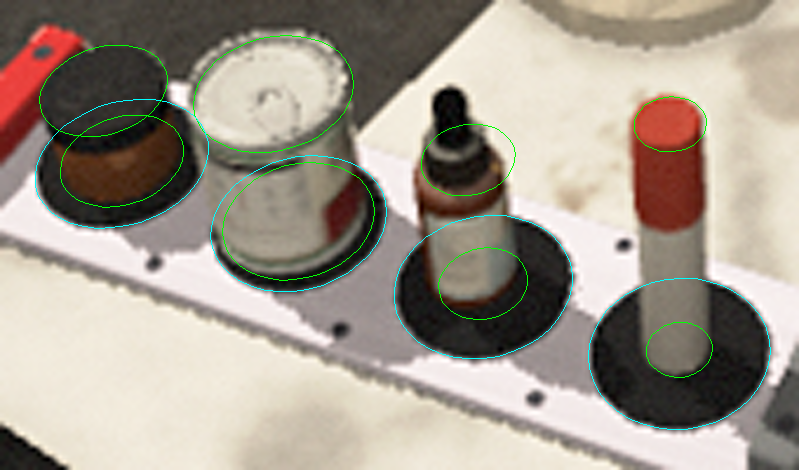

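View pics/ov_side.png

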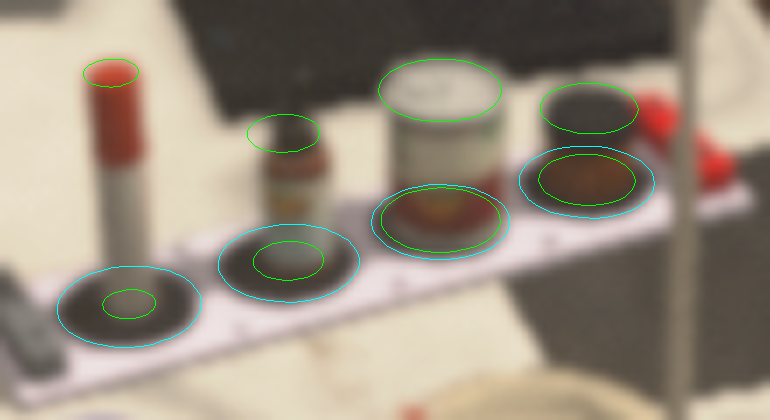

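The dropper looks about 6 mm off towards +x. I check it with a closer wrist view.

>>> send_rows:
  motion: [1,0,0,2,0,0,0,1,3,0.5,2,0,0,0,1,4,0.5,2,0,0,0,1,4,0.5,2,0,0,0,1,4,0,0,0,0,0,1,3,0,0,0,0,0,1,0,0,0,0,0,0,1,0,0,0,0,0,0]

```text
time_s: 52.28
tcp_pos: [0.4585, 0.2754, 0.264]
orientation: [0.497, 1.569, 0.496]
contact_force: [-0.2, 0.3, 0.8]
gripper_width: 0.0854
```

```bash
python3 look.py w17; python3 - <<'E'
from h import *
import pickle
C=pickle.load(open("pics/w17.pkl","rb"))
M={"marker":(.3783,.2601,12,.122),"drop":(.4569,.2757,16.5,.07),"tin":(.535,.2909,28.5,.072),"pot":(.6133,.3065,23.5,.041)}
u0,v0,u1,v1=220,60,420,360; k=2
k=2
im=cv2.resize(C["color"][v0:v1,u0:u1],None,fx=k,fy=k,interpolation=cv2.INTER_CUBIC); cl=im.copy()
for n,(x,y,r,h) in M.items():
    for rr,z,c in((33,.011,(255,255,0)),(r,.012,(0,255,0)),(r,.011+h,(0,255,0))):
        pts=np.array([(proj(C,[x+rr/1000*np.cos(t),y+rr/1000*np.sin(t),z])+.5-[u0,v0])*k for t in np.linspace(0,6.283,40)])
        cv2.polylines(im,[pts.astype(int)],True,c,1)
cv2.imwrite("pics/ov_w.png",np.hstack([cl,im]))
E
```

```text
[0.4586 0.2754 0.2643] [0.477 1.569 0.476] [ 0.47  0.24  1.52  0.    1.38 -1.1 ] 52.325 0.08534930536832763
{'vfov': 70.05729301649598, 'cx': 320.6372305298153, 'cy': 242.2486984616847, 'xyz': array([0.38544289, 0.27528049, 0.40666237]), 'attitude': array([-2.90938733e-01, -1.25434622e-03,  1.57114627e+00])} tcp ground px [320.31316546 206.52943686]
```

View pics/ov_w.png

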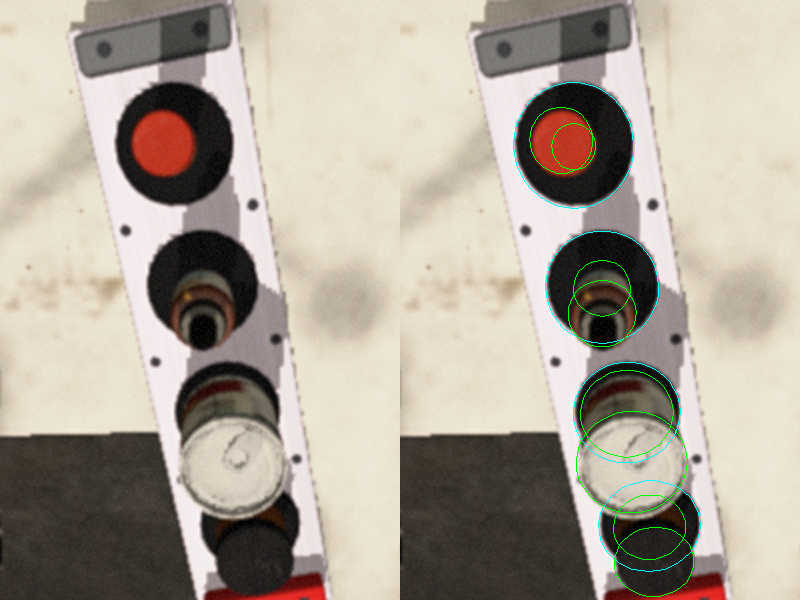

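The wrist view confirms the dropper is about 5 mm too far along +x. The marker and pot are within about 2 mm and the tin within about 4 mm. I regrasp the dropper and shift it.

>>> send_rows:
  motion: [1,5,0,0.4,0,0,0,1,5,0,0,0,0,0,1,5,0,0,0,0,0,1,4.5,0,0,0,0,0,1,2,0,0,0,0,0,1,0,0,0,0,0,0,1,0,0,0,0,0,0]

```text
time_s: 53.2
tcp_pos: [0.4631, 0.2757, 0.0495]
orientation: [0.476, 1.568, 0.475]
contact_force: [-1.5, 0.0, 0.6]
gripper_width: 0.0852
```

>>> send_rows:
  motion: [-1,0,0,0,0,0,0,-1,0,0,0,0,0,0,-1,0,0,0,0,0,0,-1,0,0,0,0,0,0,-1,0,0,0,0,0,0,-1,0,0,0,0,0,0,-1,0,0,0,0,0,0]
  grip_force: 30

```text
time_s: 54.08
tcp_pos: [0.4625, 0.2754, 0.0483]
orientation: [0.454, 1.57, 0.453]
contact_force: [-1.8, -0.0, 6.2]
gripper_width: 0.031
```

>>> send_rows:
  motion: [-1,-0.5,0,0,0,0,0,-1,0,0,-0.3,0,0,0,-1,0,0,-0.25,0,0,0,-1,0,0,0,0,0,0,-1,0,0,0,0,0,0]

```text
time_s: 54.7
tcp_pos: [0.4567, 0.2752, 0.0527]
orientation: [-2.87, 1.571, -2.87]
contact_force: [-0.1, -0.2, 0.6]
gripper_width: 0.0313
```

>>> send_rows:
  motion: [-1,0.3,0,0,0,0,0,-1,0.15,0,0,0,0,0,-1,0,0,0,0,0,0,-0.1,0,0,0,0,0,0,0.2,0,0,0,0,0,0,0.6,0,0,0,0,0,0,1,0,0,0,0,0,0,1,0,0,0,0,0,0,1,0,0,0,0,0,0]

```text
time_s: 55.82
tcp_pos: [0.4567, 0.2752, 0.0483]
orientation: [0.45, 1.571, 0.45]
contact_force: [0.3, -0.3, 0.3]
gripper_width: 0.0852
```

>>> send_rows:
  motion: [1,-2,0,0,0,0,0,1,-4,0,0,0,0,0,1,-5,0,0,0,0,0,1,-5,0,0,0,0,0,1,-5,0,0,0,0,0,1,0,0,0,0,0,0,1,0,0,0,0,0,0]

```text
time_s: 56.7
tcp_pos: [0.4565, 0.2751, 0.2575]
orientation: [-2.655, 1.57, -2.656]
contact_force: [-0.4, 0.3, 0.5]
gripper_width: 0.0857
```

```bash
python3 look.py w18; python3 - <<'E'
from h import *
from plant import bot
import pickle
S=bot.camera("scene")
C=pickle.load(open("pics/w18.pkl","rb"))
M={"marker":(.3783,.2601,12,.122),"drop":(.4569,.2757,16.5,.07),"tin":(.535,.2909,28.5,.072),"pot":(.6133,.3065,23.5,.041)}
out=[]
for nm,C,(u0,v0,u1,v1),k in(("wrist",C,(220,60,420,360),2),("sc",S,(140,310,310,410),4.7)):
    im=cv2.resize(C["color"][v0:v1,u0:u1],None,fx=k,fy=k,interpolation=cv2.INTER_CUBIC)
    for n,(x,y,r,h) in M.items():
        for rr,z,c in((33,.011,(255,255,0)),(r,.012,(0,255,0)),(r,.011+h,(0,255,0))):
            pts=np.array([(proj(C,[x+rr/1000*np.cos(t),y+rr/1000*np.sin(t),z])+.5-[u0,v0])*k for t in np.linspace(0,6.283,40)])
            cv2.polylines(im,[pts.astype(int)],True,c,1)
    cv2.imwrite(f"pics/ov2_{nm}.png",im)
E
```

```text
[0.4564 0.275  0.257 ] [-2.668  1.569 -2.669] [ 0.47  0.24  1.53  0.    1.37 -1.1 ] 56.75 0.0854188054769317
{'vfov': 70.05729301649598, 'cx': 320.6372305298153, 'cy': 242.2486984616847, 'xyz': array([0.3836968 , 0.2751378 , 0.40026687]), 'attitude': array([-2.88896300e-01, -2.06888669e-04,  1.57111248e+00])} tcp ground px [320.43391748 207.86345757]
```

View pics/ov2_wrist.png

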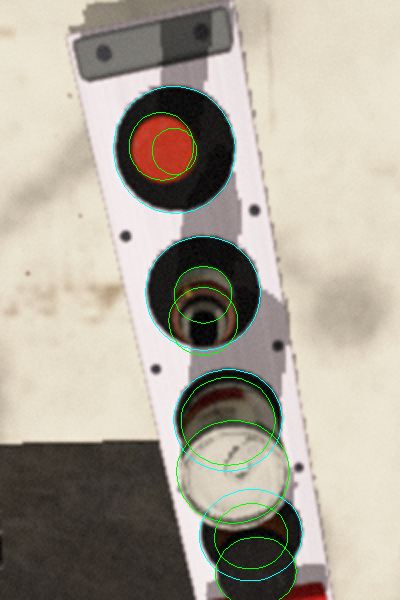

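View pics/ov2_sc.png

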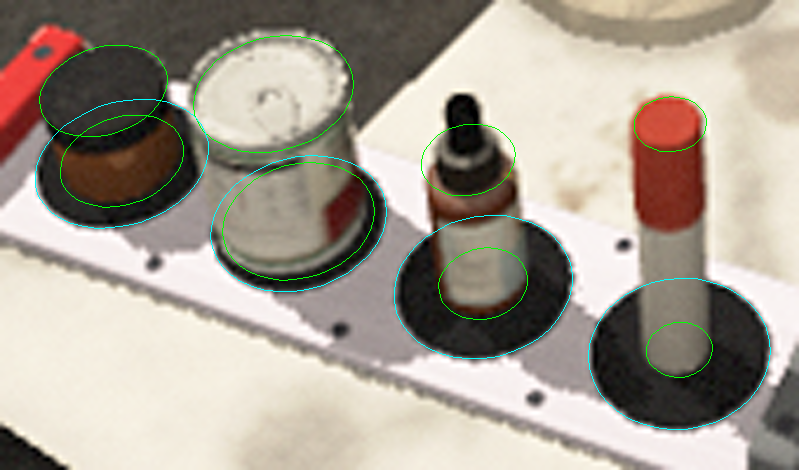

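The dropper is now centred to about 2–3 mm, and the gripper is open and well above everything. I hand the job in.

```bash
python3 -c "
from plant import bot
print(bot.job_done()); print(bot.read_state()['time_s'])"
```

```text
the job is handed in; nothing more can be done
None
the job is handed in; nothing more can be done
```

I carried all four items over the lamp, stood them upright on the rail and let go of them. From the red stop at the far end they stand: flux pot on mat_4, tin on mat_3, dropper bottle on mat_2, paint marker on mat_1 next to the grey stop. The screw dish and the blue and purple look-alikes were not touched. The job was handed in at about 57 s with the gripper open, roughly 0.26 m above the desk.

**Final checks:**
- **Standing and order:** the last scene and wrist pictures show all four upright and in the right order.
- **Centring:** by the overlays the marker and pot are about 1–2 mm off centre and the tin about 3–4 mm towards the red stop.
- **Dropper mended:** I first set it down about 5 mm off centre, so I regripped and moved it. It now looks within 2–3 mm.

**Checks that disagreed:**
- **Side camera:** its picture is blurred. It put the dropper's top 15 mm off centre, which I took as a misread of the black bulb against the laptop. It also put the pot's top about 7 mm off in y, where the scene camera gave about 2 mm.
- **Dropper before pickup:** the views differed by up to 7 mm in y, which probably caused the first off-centre placing.

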